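Transfer the sauce pots to the delivery carrier and bar them in

ROBOT

A 6-joint arm with a two-finger parallel gripper is mounted at the origin on the work surface; the furniture and walls round the work are solid. World frame = base frame: x ahead of the robot, y to its left, z up, the work surface at z = 0. Lengths are in mm, angles in rad, forces in N, time in s.
With the tool pointing down it reaches from about 300 to 850 mm from the base axis. Payload 4.2 kg.
Tool frame: the origin (TCP) lies at the very end of the fingers, on their centre line; the grasp point (between the pads) lies 19 mm behind it; z points along the fingers, x is the direction in which the jaws open and shut, and the axes are right-handed (so a half turn about z gives the same grasp; the last joint's range is limited). The gripper opens to 91 mm and grips with 3 to 60 N. Pads are 32 mm wide; open, the fingers measure 118 mm over their backs; the gripper's body (76 mm by 178 mm) begins 60 mm behind the grasp point.
Start: joints at [1.291, 0.32, 1.565, -0, 1.257, -0.02], TCP at [147.712, 555.72, 213.976] pointing down, gripper open.
Joint ranges: [-3.11, 3.11], [-0.84, 2.01], [0.21, 2.61], [-1.34, 4.49], [0.05, 2.63], [-2.56, 2.56]. Speed limits (rad/s): [2.57, 2.57, 3.14, 3.14, 3.14, 3.14].

INTERFACE

Orientations are given as a unit quaternion [x, y, z, w].
In Python, from cell import ctrl gives the robot as it stands.
- The arm moves only by the tool play_rows, never from a script. Its argument "plan" is a list of rows, each a list of 6 numbers: the shift along the tool's x, y, z in mm, then the turn, a rotation vector about the tool's x, y, z in rad. In form: [[tx, ty, tz, wx, wy, wz], ...]. A call has 1 to 10 rows; each row is the pose to reach, as a shift and turn from the pose commanded when the call began, along the tool's axes at that moment; what a row does not reach only later rows make up. A row lasts 1/8 s, in which the tool goes at most 62.5 mm and 10.7 degrees, less where a joint would pass 70% of its speed; a pose out of reach is approached as far as the arm can. A call with a gripper value outside its range is refused whole. "fingers" is the closure in counts, from 0 (fully open) to 255 (shut), set as the call begins (left out, the last holds). The fingers move at their own pace and stop on an object; the grip force is fixed at half the most. Time passes only in rows, so rows that repeat a pose let the fingers close. It gives the time, the measured TCP pose, the force and the opening at its end, in the units of the state.
- ctrl.read_state(): the state, without advancing time (a new reading comes with each control period).
- ctrl.grab_frame(name): name is "side" or "top" or "wrist"; returns a dict with "image" (384x512x3 uint8, red, green, blue), "camera_matrix" (3x3 intrinsics, pixels), "R" (3x3) and "t" (3): a world point X has camera coordinates R X + t. Camera axes: x right, y down, z forward; pixel columns grow to the right and rows downward; lengths in mm; the calibration is good to about 2 mm. A picture is of the moment at which its call begins. There is no depth.
- ctrl.job_done(): hands the job in, once; it reports no verdict.
The state is a dict: "time_s": time; "joints": joint angles; "joint_vel": joint speeds; "joint_efforts": joint torques, N m; "tcp_pos": TCP position; "ee_rot": TCP orientation; "wrist_force": force on the tool from outside, world axes, zero at the start; "torque": the same for the moment, N m; "finger_gap": finger opening in mm.
Only numpy, scipy, OpenCV 4.12 (cv2) and the standard library are available. Lean on these libraries where they do the work, as an engineer would, in place of code of your own. Each camera call takes 0.05 s, during which the arm holds its last target. There are 200 camera calls.

TASK

Move the three sauce pots out of the wooden rack into the empty steel carrier, one at a time and upright, each straight into the matching well, so that their order from the front (robot side) to the back stays the same as it is now. The hold-down bar lying over them is in the way: take it off first and lay it on the bare table meanwhile; when the carrier is full, set the bar into the carrier's two end notches, over the pots, for the trip.

Things in the scene. Friction and masses are not known exactly. Their poses are not given: they have to be found in the camera images.
- prep_rack: Wooden 3-well pot rack, full at the start, 232x92x61 mm, fixed. Origin: underside centre, table level; x along the row, away from the robot (within 10 deg). Well centres x -75, 0, +75 mm (front, middle, back), y 0. Well: 62 mm hole in a plate (top 15 mm high) over a floor 7 mm high; any pot drops in with 2 to 5 mm play. Above the plate the long sides are open: grip pots across the row (y).
- carrier: Empty steel rack, same shape, size, axes and wells as the wooden one; one rack is on the left, one on the right. Both have 4 mm end plates (outer faces at x -116, +116 mm), each with an open notch: y -14 to +14 mm, bottom 47 mm, top 61 mm above the table. A bare strip 90 mm wide for the bar is free left of the right-hand rack, its middle 100 mm to +y of that rack's middle.
- herb_pot: Steel pot of green chopped herbs, the largest: rim 70 mm across, foot 53 mm, 36 mm high, about 0.12 kg. Thin tapered wall, widest at the rim; grip across the rim and upper wall from outside. Origin: centre of the underside, z up, round. In a well the underside is 7 mm above the table. Keep it upright.
- seed_pot: Steel pot of pale yellowish seeds: rim 64 mm across, foot 48 mm, 33 mm high, about 0.12 kg. Thin tapered wall, widest at the rim; grip across the rim and upper wall from outside. Origin: centre of the underside, z up, round. In a well the underside is 7 mm above the table. Keep it upright.
- empty_pot: Empty steel pot, the smallest: rim 62 mm across, foot 47 mm, 30 mm high, 0.07 kg. Thin tapered wall, widest at the rim; grip across the rim and upper wall from outside. Origin: centre of the underside, z up, round. In a well the underside is 7 mm above the table. Keep it upright.
- hold_down_bar: Flat steel bar 254x18 mm, 0.16 kg, symmetric. Origin: under its middle, level with its feet; x along it. Strip z 12 to 17 mm; ends turned down to z 0 (inner faces x -123, +123). Black grip 72 (x) x 12 (y) mm at z 42 to 55 over the middle: grip across y. Seated, the strip rests in both notches, origin 35 mm above the table, 7 mm end play, 5 mm side play. Carry all above the 170 mm high cabinet between the racks.

How it is judged (in metres and radians):
On the way, in this order (a step that is already met when the one before it is completed fails the run):
1. one pot stands in the carrier, in the well that matches the one it came from, while the other two still wait in their wells of the wooden rack (height (world z) of herb_pot between 0.004 and 0.011 m and linear speed of each of herb_pot, seed_pot, empty_pot below 0.03 m/s and height (world z) of seed_pot between 0.004 and 0.011 m and height (world z) of empty_pot between 0.004 and 0.011 m and distance between any of herb_pot, seed_pot, empty_pot and carrier below 0.092 m and (distance between each of herb_pot, seed_pot and prep_rack below 0.092 m or distance between each of herb_pot, empty_pot and prep_rack below 0.092 m or distance between each of seed_pot, empty_pot and prep_rack below 0.092 m) and ((x of herb_pot in the frame of prep_rack below -0.05 m and distance between herb_pot and prep_rack below 0.092 m) or (x of herb_pot in the frame of carrier below -0.05 m and distance between herb_pot and carrier below 0.092 m) or (x of seed_pot in the frame of prep_rack below -0.05 m and distance between seed_pot and prep_rack below 0.092 m) or (x of seed_pot in the frame of carrier below -0.05 m and distance between seed_pot and carrier below 0.092 m) or (x of empty_pot in the frame of prep_rack below -0.05 m and distance between empty_pot and prep_rack below 0.092 m) or (x of empty_pot in the frame of carrier below -0.05 m and distance between empty_pot and carrier below 0.092 m)) and (distance between any of herb_pot, seed_pot, empty_pot and prep_rack below 0.02 m or distance between any of herb_pot, seed_pot, empty_pot and carrier below 0.02 m) and ((x of herb_pot in the frame of prep_rack above 0.05 m and distance between herb_pot and prep_rack below 0.092 m) or (x of herb_pot in the frame of carrier above 0.05 m and distance between herb_pot and carrier below 0.092 m) or (x of seed_pot in the frame of prep_rack above 0.05 m and distance between seed_pot and prep_rack below 0.092 m) or (x of seed_pot in the frame of carrier above 0.05 m and distance between seed_pot and carrier below 0.092 m) or (x of empty_pot in the frame of prep_rack above 0.05 m and distance between empty_pot and prep_rack below 0.092 m) or (x of empty_pot in the frame of carrier above 0.05 m and distance between empty_pot and carrier below 0.092 m))), for 0.2 s.
2. two pots stand in the carrier, each in the well that matches the one it came from, while the third still waits in its well of the wooden rack (height (world z) of herb_pot between 0.004 and 0.011 m and linear speed of each of herb_pot, seed_pot, empty_pot below 0.03 m/s and height (world z) of seed_pot between 0.004 and 0.011 m and height (world z) of empty_pot between 0.004 and 0.011 m and (distance between each of herb_pot, seed_pot and carrier below 0.092 m or distance between each of herb_pot, empty_pot and carrier below 0.092 m or distance between each of seed_pot, empty_pot and carrier below 0.092 m) and distance between any of herb_pot, seed_pot, empty_pot and prep_rack below 0.092 m and ((x of herb_pot in the frame of prep_rack below -0.05 m and distance between herb_pot and prep_rack below 0.092 m) or (x of herb_pot in the frame of carrier below -0.05 m and distance between herb_pot and carrier below 0.092 m) or (x of seed_pot in the frame of prep_rack below -0.05 m and distance between seed_pot and prep_rack below 0.092 m) or (x of seed_pot in the frame of carrier below -0.05 m and distance between seed_pot and carrier below 0.092 m) or (x of empty_pot in the frame of prep_rack below -0.05 m and distance between empty_pot and prep_rack below 0.092 m) or (x of empty_pot in the frame of carrier below -0.05 m and distance between empty_pot and carrier below 0.092 m)) and (distance between any of herb_pot, seed_pot, empty_pot and prep_rack below 0.02 m or distance between any of herb_pot, seed_pot, empty_pot and carrier below 0.02 m) and ((x of herb_pot in the frame of prep_rack above 0.05 m and distance between herb_pot and prep_rack below 0.092 m) or (x of herb_pot in the frame of carrier above 0.05 m and distance between herb_pot and carrier below 0.092 m) or (x of seed_pot in the frame of prep_rack above 0.05 m and distance between seed_pot and prep_rack below 0.092 m) or (x of seed_pot in the frame of carrier above 0.05 m and distance between seed_pot and carrier below 0.092 m) or (x of empty_pot in the frame of prep_rack above 0.05 m and distance between empty_pot and prep_rack below 0.092 m) or (x of empty_pot in the frame of carrier above 0.05 m and distance between empty_pot and carrier below 0.092 m))), for 0.2 s.
At the end, for the whole second after the job is handed in: One pot stands upright on the floor of each of the carrier's wells (underside 4 to 11 mm up), in their old order front to back; the bar lies level over them, both ends down in the carrier's notches (11 mm along, 10 mm across, 4 mm in height); all released and at rest (distance between each of herb_pot, seed_pot, empty_pot and carrier below 0.092 m and height (world z) of herb_pot between 0.004 and 0.011 m and linear speed of each of herb_pot, seed_pot, empty_pot below 0.03 m/s and height (world z) of seed_pot between 0.004 and 0.011 m and height (world z) of empty_pot between 0.004 and 0.011 m and angle between each of herb_pot, seed_pot, empty_pot's own z axis and vertical below 0.12 rad and x of hold_down_bar in the frame of carrier between -0.011 and 0.011 m and y of hold_down_bar in the frame of carrier between -0.01 and 0.01 m and z of hold_down_bar in the frame of carrier between 0.031 and 0.039 m and angle between the x axis of hold_down_bar and the x axis of carrier, either way round below 0.08 rad and angle between hold_down_bar's own z axis and vertical below 0.06 rad and linear speed of hold_down_bar below 0.02 m/s); the robot touches nothing.
It fails at once if a pot is tipped over (leans more than about 35 degrees) (angle between any of herb_pot, seed_pot, empty_pot's own z axis and vertical above 0.6 rad).
It also fails if it takes over 144 s, if anything falls off the work surface, if the arm or the gripper's body presses on something with over 40 N, if the wrist force passes 120 N, or if a joint passes its speed limit or range.

## Working session

There is one attempt and no reset: what is moved stays moved. The work goes in short steps, Python scripts to look and compute and a tool call to move; the robot and the scene stay as the last step left them, time stands still between calls to the robot, and variables do not carry over. Pictures are saved under pics/ and viewed, about 12 in all and at most 16, crops included, and the job is handed in when it is done.

Besides the shell and the picture viewer there is one more tool, called after "Call:" by a JSON object that holds its "fn" and its "kwargs". play_rows: Moves the arm, as the interface text tells. Its arguments: {"type":"object","properties":{"plan":{"type":"array","items":{"type":"array","items":{"type":"number"}}},"fingers":{"type":"number"}},"required":["plan"]}

```bash
ls; mkdir -p pics; python3 - <<'E'
from cell import ctrl
import cv2,numpy as np,json
s=ctrl.read_state(); print({k:np.round(v,3).tolist() for k,v in s.items()})
for n in("top","side"):
    f=ctrl.grab_frame(n); cv2.imwrite(f"pics/{n}0.png",f["image"][:,:,::-1])
    np.savez(f"pics/{n}0.npz",**f); print(n,np.round(f["camera_matrix"],1).tolist(),np.round(f["R"],3).tolist(),np.round(f["t"],1).tolist())
E
```

```text
pics
{'time_s': 0.0, 'joints': [1.291, 0.32, 1.566, 0.0, 1.257, -0.02], 'joint_vel': [-0.002, 0.0, -0.001, 0.001, -0.001, 0.001], 'joint_efforts': [0.0, -41.246, -23.198, 0.073, 0.046, -0.0], 'tcp_pos': [147.543, 555.207, 213.126], 'ee_rot': [0.793, 0.61, -0.001, 0.001], 'wrist_force': [-0.075, 0.633, -0.07], 'torque': [-0.038, -0.001, -0.018], 'finger_gap': 91.359}
top [[348.7, 0.0, 263.2], [0.0, 348.7, 192.6], [0.0, 0.0, 1.0]] [[-0.012, -1.0, 0.017], [-0.993, 0.01, -0.117], [0.117, -0.018, -0.993]] [86.8, 530.4, 886.1]
side [[410.9, 0.0, 248.4], [0.0, 410.9, 187.1], [0.0, 0.0, 1.0]] [[-0.224, 0.975, 0.001], [0.843, 0.194, -0.502], [-0.49, -0.111, -0.865]] [36.7, -416.8, 1362.5]
```

```bash
python3 - <<'E'
import cv2
a=cv2.imread("pics/top0.png"); print(a.shape)
cv2.imwrite("pics/top0b.png",cv2.resize(a,(800,600),interpolation=cv2.INTER_CUBIC))
E
```

```text
(384, 512, 3)
```

View pics/top0b.png

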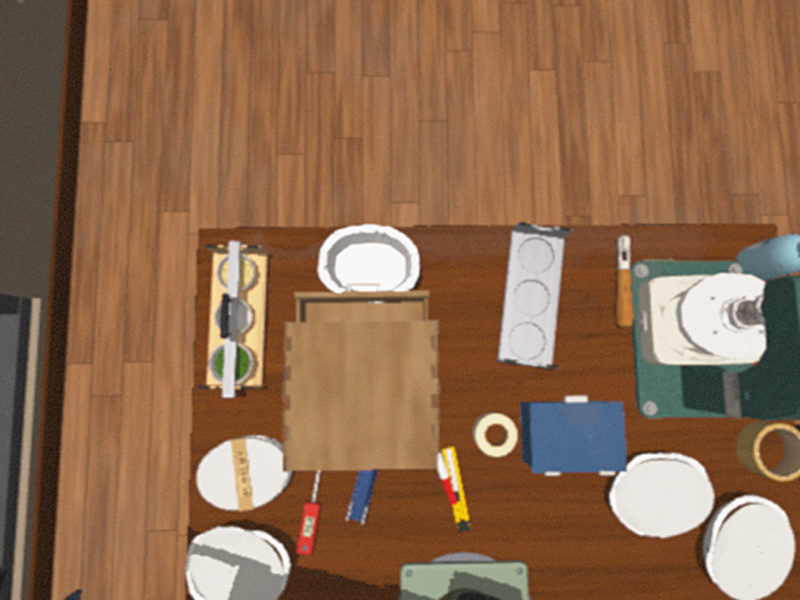

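View pics/side0.png

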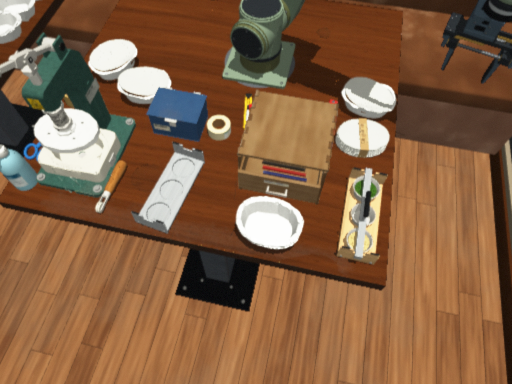

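```bash
cat > h.py <<'E'
import numpy as np,cv2
from cell import ctrl
def load(n): return dict(np.load(f"pics/{n}.npz"))
def snap(cam,n):
    f=ctrl.grab_frame(cam); cv2.imwrite(f"pics/{n}.png",f["image"][:,:,::-1]); np.savez(f"pics/{n}.npz",**f); return f
def ray(f,uv,z):
    uv=np.atleast_2d(uv).astype(float); d=np.c_[uv,np.ones(len(uv))]@np.linalg.inv(f["camera_matrix"]).T@f["R"]
    c=-f["R"].T@f["t"]; return c+d*((z-c[2])/d[:,2])[:,None]
def proj(f,X):
    p=np.atleast_2d(X)@f["R"].T+f["t"]; q=p@f["camera_matrix"].T; return q[:,:2]/q[:,2:]
E
python3 - <<'E'
import cv2,numpy as np
a=cv2.imread("pics/top0.png")
w=cv2.resize(a[150:258,122:178],None,fx=5.5,fy=5.5,interpolation=cv2.INTER_CUBIC)
c=cv2.resize(a[138:246,312:370],None,fx=5.5,fy=5.5,interpolation=cv2.INTER_CUBIC)
cv2.imwrite("pics/top0c.png",np.hstack([w,c])); print(w.shape,c.shape)
E
```

```text
(594, 308, 3) (594, 319, 3)
```

View pics/top0c.png

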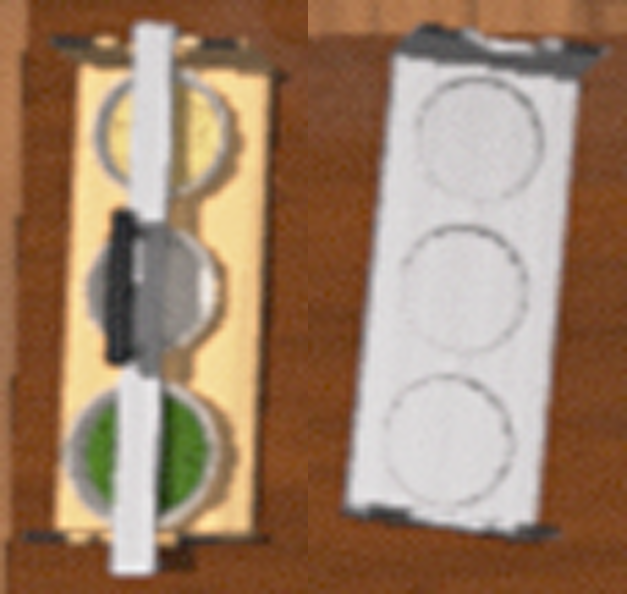

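```bash
python3 - <<'E'
from h import *
f=load("top0")
W=lambda p:np.array(p)/5.5+[122-.4,150-.4]; C=lambda p:(np.array(p)-[308,0])/5.5+[312-.4,138-.4]
print("cw",ray(f,C([[448,440],[465,290],[480,138]]),15).round(1).tolist())
print("wood plate corners",ray(f,W([[55,530],[252,532],[78,67],[270,75]]),15).round(1).tolist())
print("carrier plate corners",ray(f,C([[345,515],[535,525],[395,52],[578,75]]),15).round(1).tolist())
print("herb",ray(f,W([142,453]),43).round(1),"empty",ray(f,W([152,290]),37).round(1),"seed",ray(f,W([165,135]),40).round(1))
print("grip",ray(f,W([[121,212],[117,362]]),90).round(1).tolist(),"strip",ray(f,W([[153,25],[135,575]]),52).round(1).tolist())
E
```

```text
cw [[464.1, -115.3, 15.0], [537.1, -126.3, 15.0], [612.5, -136.7, 15.0]]
wood plate corners [[396.5, 425.5, 15.0], [394.4, 332.5, 15.0], [620.0, 421.5, 15.0], [615.2, 328.1, 15.0]]
carrier plate corners [[428.7, -64.2, 15.0], [422.8, -155.8, 15.0], [656.2, -96.1, 15.0], [643.8, -186.6, 15.0]]
herb [[432.1 376.7  43. ]] empty [[508.3 375.9  37. ]] seed [[581.6 370.8  40. ]]
grip [[538.3, 374.2, 90.0], [471.6, 374.1, 90.0]] strip [[632.0, 374.1, 52.0], [376.9, 375.6, 52.0]]
```

```bash
cat >> h.py <<'E'
from scipy.spatial.transform import Rotation as Ro
def down(yaw): # tool z down, tool x at yaw (rad) from world x
    x=np.array([np.cos(yaw),np.sin(yaw),0]); z=np.array([0,0,-1.]); return Ro.from_matrix(np.c_[x,np.cross(z,x),z])
def go(*tg):
    s=ctrl.read_state(); R0=Ro.from_quat(s["ee_rot"]); p=np.array(s["tcp_pos"]); m=R0.as_matrix()
    print("t",round(s["time_s"],2),"tcp",p.round(1),"yaw",round(float(np.arctan2(m[1,0],m[0,0])),4),"F",np.round(s["wrist_force"],1),"gap",round(s["finger_gap"],1),"j",np.round(s["joints"],2))
    for x,y,z,yaw in tg:
        print((x,y,z,yaw),"->",R0.inv().apply(np.array([x,y,z])-p).round(1).tolist(),(R0.inv()*down(yaw)).as_rotvec().round(3).tolist())
E
python3 -c "
from h import *
go((300,480,300,1.45),(505,374,260,1.56))"
```

```text
t 0.1 tcp [147.6 555.3 213.3] yaw 1.311 F [ 0.2 -1.   0.8] gap 91.0 j [ 1.29  0.32  1.57 -0.    1.26 -0.02]
(300, 480, 300, 1.45) -> [-33.7, 166.6, -86.7] [-0.0, 0.001, -0.139]
(505, 374, 260, 1.56) -> [-83.5, 392.0, -46.6] [-0.0, 0.001, -0.249]
```

Call:
{"fn": "play_rows", "kwargs": {"plan": [[-34, 167, -87, 0, 0, -0.139], [-34, 167, -87, 0, 0, -0.139], [-34, 167, -87, 0, 0, -0.139], [-84, 392, -47, 0, 0, -0.249], [-84, 392, -47, 0, 0, -0.249], [-84, 392, -47, 0, 0, -0.249], [-84, 392, -47, 0, 0, -0.249], [-84, 392, -47, 0, 0, -0.249], [-84, 392, -47, 0, 0, -0.249], [-84, 392, -47, 0, 0, -0.249]], "fingers": 0}}

```text
time_s: 1.35
tcp_pos: [503.9, 374.7, 261.4]
ee_rot: [0.71, 0.704, 0.0, -0.0]
wrist_force: [-0.3, 0.4, -0.3]
finger_gap: 91.5
```

```bash
python3 - <<'E'
from h import *
f=snap("wrist","w1"); go()
a=cv2.imread("pics/w1.png"); cv2.imwrite("pics/w1b.png",cv2.resize(a,(800,600),interpolation=cv2.INTER_CUBIC))
print((-f["R"].T@f["t"]).round(1), proj(f,[[508,375,84],[388,375,15],[623,375,15]]).round(0).tolist())
E
```

```text
t 1.4 tcp [503.9 374.7 261.5] yaw 1.5618 F [ 0.1 -0.4  1.1] gap 91.1 j [ 0.62  0.38  1.35  0.    1.41 -0.94]
[433.7 375.3 431.5] [[258.0, 180.0], [257.0, 81.0], [258.0, 244.0]]
```

View pics/w1b.png

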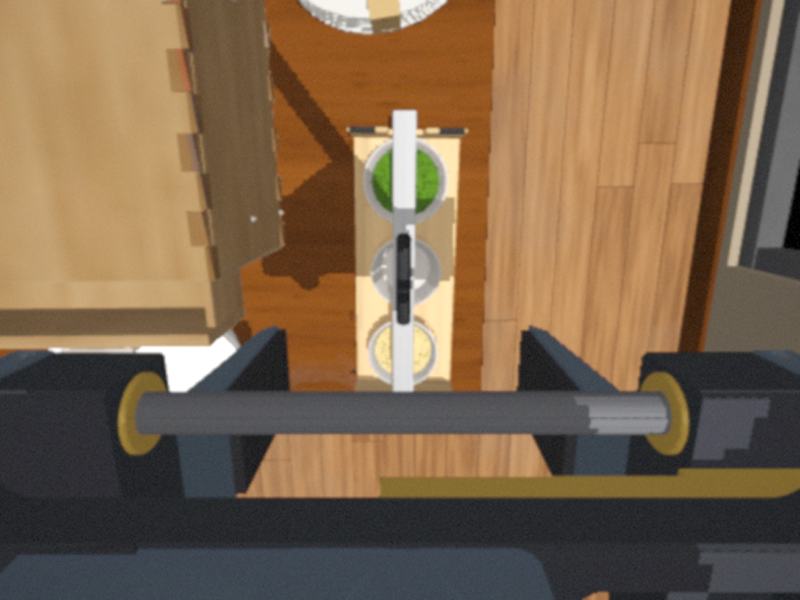

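```bash
python3 - <<'E'
from h import *
f=load("w1"); t=load("top0"); k=512/800
g=lambda p,z:ray(f,np.array(p)*k-.2,z).round(1).tolist()
print("grip",g([[404,234],[404,324]],90))
print("strip front end",g([[404.5,110]],52))
print("herb",g([404.5,180],43),"empty",g([406,271],37),"seed",g([402,351],40))
print("plate front corners",g([[356,135],[460,137]],15),"back",g([[356,378],[450,390]],15), "front plate top",g([[347,130],[466,131]],61))
print("cab wrist top edge",g([[180,50],[208,230],[215,300]],170),"cab base",g([[285,245]],0))
print("cab top",ray(t,np.array([[285,322],[285,470],[439,322],[439,470]])*k,170).round(0).tolist(), ray(t,np.array([[296,293],[428,293]])*k,150).round(0).tolist())
E
```

```text
grip [[470.7, 376.0, 90.0], [540.4, 375.4, 90.0]]
strip front end [[379.9, 377.4, 52.0]]
herb [[431.9, 377.0, 43.0]] empty [[508.6, 377.6, 37.0]] seed [[581.6, 373.4, 40.0]]
plate front corners [[394.2, 335.9, 15.0], [396.7, 424.9, 15.0]] back [[618.7, 327.9, 15.0], [632.4, 420.2, 15.0]] front plate top [[394.9, 333.6, 61.0], [396.5, 423.9, 61.0]]
cab wrist top edge [[366.8, 261.6, 170.0], [458.7, 265.2, 170.0], [499.5, 264.5, 170.0]] cab base [[489.7, 264.3, 0.0]]
cab top [[487.0, 262.0, 170.0], [284.0, 259.0, 170.0], [484.0, 44.0, 170.0], [280.0, 48.0, 170.0]] [[531.0, 251.0, 150.0], [529.0, 58.0, 150.0]]
```

```bash
python3 -c "
from h import *
go((505.5,375.3,100,1.562),(505.5,375.3,65,1.562))"
```

```text
t 1.4 tcp [503.9 374.7 261.5] yaw 1.5618 F [ 0.1 -0.4  1.1] gap 91.1 j [ 0.62  0.38  1.35  0.    1.41 -0.94]
(505.5, 375.3, 100, 1.562) -> [0.5, 1.6, 161.5] [0.0, -0.001, -0.0]
(505.5, 375.3, 65, 1.562) -> [0.4, 1.6, 196.5] [0.0, -0.001, -0.0]
```

Call:
{"fn": "play_rows", "kwargs": {"plan": [[0.5, 1.6, 50, 0, 0, 0], [0.5, 1.6, 100, 0, 0, 0], [0.5, 1.6, 140, 0, 0, 0], [0.5, 1.6, 160, 0, 0, 0], [0.5, 1.6, 180, 0, 0, 0], [0.5, 1.6, 196, 0, 0, 0], [0.5, 1.6, 196, 0, 0, 0], [0.5, 1.6, 196, 0, 0, 0]]}}

```text
time_s: 2.4
tcp_pos: [506.9, 374.9, 65.8]
ee_rot: [0.711, 0.703, 0.001, 0.0]
wrist_force: [-0.5, -0.8, -0.4]
finger_gap: 91.2
```

Call:
{"fn": "play_rows", "kwargs": {"plan": [[0, 0, 0, 0, 0, 0], [0, 0, 0, 0, 0, 0], [0, 0, 0, 0, 0, 0], [0, 0, 0, 0, 0, 0], [0, 0, 0, 0, 0, 0], [0, 0, 0, 0, 0, 0], [0, 0, 0, 0, 0, 0], [0, 0, 0, 0, 0, 0]], "fingers": 255}}

```text
time_s: 3.4
tcp_pos: [506.6, 374.3, 64.9]
ee_rot: [0.711, 0.703, -0.0, -0.0]
wrist_force: [-0.1, 0.3, -0.1]
finger_gap: 13.7
```

```bash
python3 -c "
from h import *
go()"
```

```text
t 3.4 tcp [506.6 374.3  64.9] yaw 1.56 F [-0.1  0.3 -0.1] gap 13.7 j [ 0.62  0.52  1.63  0.    0.98 -0.94]
```

```bash
python3 - <<'E'
from h import *
t=load("top0"); k=512/800; s=load("side0")
g=lambda p,z:ray(t,np.array(p)*k-.2,z).round(0).tolist()
print("table edge",g([[480,226],[600,226],[300,228]],0))
print("drawer",[ (z,g([[428,293],[428,320],[439,322]],z)) for z in(110,140,170)])
# side view: drawer front top corners, seen at px
print("drawer side",[(z,ray(s,[[239,174],[238,188],[240,152],[322,185]],z).round(0).tolist()) for z in(0,50,100,150,170)])
E
python3 -c "
from h import *
go((507,375,265,1.56),(545,150,265,1.49),(558,-42,265,1.427),(558,-42,60,1.427))"
```

```text
table edge [[668.0, -43.0, 0.0], [666.0, -257.0, 0.0], [667.0, 275.0, 0.0]]
drawer [(110, [[534.0, 57.0, 110.0], [493.0, 57.0, 110.0], [490.0, 41.0, 110.0]]), (140, [[530.0, 58.0, 140.0], [490.0, 59.0, 140.0], [487.0, 43.0, 140.0]]), (170, [[526.0, 60.0, 170.0], [488.0, 60.0, 170.0], [485.0, 45.0, 170.0]])]
drawer side [(0, [[443.0, 37.0, 0.0], [487.0, 45.0, 0.0], [370.0, 23.0, -0.0], [426.0, 267.0, 0.0]]), (50, [[473.0, 45.0, 50.0], [515.0, 53.0, 50.0], [404.0, 32.0, 50.0], [457.0, 263.0, 50.0]]), (100, [[503.0, 54.0, 100.0], [543.0, 61.0, 100.0], [438.0, 41.0, 100.0], [488.0, 260.0, 100.0]]), (150, [[533.0, 62.0, 150.0], [571.0, 69.0, 150.0], [472.0, 50.0, 150.0], [519.0, 256.0, 150.0]]), (170, [[545.0, 65.0, 170.0], [582.0, 72.0, 170.0], [485.0, 53.0, 170.0], [532.0, 255.0, 170.0]])]
t 3.4 tcp [506.6 374.3  64.9] yaw 1.56 F [-0.1  0.3 -0.1] gap 13.7 j [ 0.62  0.52  1.63  0.    0.98 -0.94]
(507, 375, 265, 1.56) -> [0.7, 0.4, -200.1] [-0.0, -0.0, 0.0]
(545, 150, 265, 1.49) -> [-223.9, 40.8, -200.1] [-0.0, -0.0, 0.07]
(558, -42, 265, 1.427) -> [-415.7, 55.9, -200.1] [-0.0, -0.0, 0.133]
(558, -42, 60, 1.427) -> [-415.7, 55.9, 4.9] [-0.0, -0.0, 0.133]
```

Call:
{"fn": "play_rows", "kwargs": {"plan": [[0, 0, -5, 0, 0, 0], [0, 0, -15, 0, 0, 0], [0, 0, -35, 0, 0, 0], [0, 0, -75, 0, 0, 0], [0, 0, -120, 0, 0, 0], [0, 0, -165, 0, 0, 0], [0, 0, -200, 0, 0, 0], [0, 0, -200, 0, 0, 0], [0, 0, -200, 0, 0, 0]]}}

```text
time_s: 4.53
tcp_pos: [505.9, 373.9, 263.8]
ee_rot: [0.711, 0.703, -0.001, -0.0]
wrist_force: [0.3, 0.1, -1.5]
finger_gap: 11.6
```

```bash
python3 -c "
from h import *
go((518,165,265,1.49),(528,-44,265,1.427),(528,-44,40,1.427))"
```

```text
t 4.53 tcp [505.9 373.9 263.8] yaw 1.56 F [ 0.3  0.1 -1.5] gap 11.6 j [ 0.62  0.38  1.34  0.    1.42 -0.94]
(518, 165, 265, 1.49) -> [-208.7, 14.3, -1.0] [-0.002, 0.001, 0.07]
(528, -44, 265, 1.427) -> [-417.6, 26.6, -0.8] [-0.002, 0.001, 0.133]
(528, -44, 40, 1.427) -> [-417.3, 27.0, 224.2] [-0.002, 0.001, 0.133]
```

Bar is held (12 mm gap, −1.5 N). Carry over the cabinet.

Call:
{"fn": "play_rows", "kwargs": {"plan": [[-50, 4, -1, 0, 0, 0.016], [-100, 7, -1, 0, 0, 0.032], [-155, 10, -1, 0, 0, 0.05], [-209, 14, -1, 0, 0, 0.07], [-264, 17, -1, 0, 0, 0.085], [-319, 20, -1, 0, 0, 0.1], [-370, 24, -1, 0, 0, 0.118], [-405, 26, -1, 0, 0, 0.133], [-418, 27, -1, 0, 0, 0.133], [-418, 27, -1, 0, 0, 0.133]]}}

```text
time_s: 5.78
tcp_pos: [528.6, -44.0, 264.7]
ee_rot: [0.756, 0.654, -0.001, -0.001]
wrist_force: [0.9, -0.2, -1.9]
finger_gap: 11.5
```

```bash
python3 - <<'E'
from h import *
f=snap("wrist","w2"); snap("top","top2"); go((528,-44,100,1.427),(528,-44,33,1.427))
a=cv2.imread("pics/w2.png"); b=cv2.imread("pics/top2.png")[90:330,200:400]
cv2.imwrite("pics/w2b.png",np.hstack([cv2.resize(a,None,fx=.95,fy=.95),cv2.resize(b,(304,365),interpolation=cv2.INTER_CUBIC)]))
E
```

```text
t 5.88 tcp [528.8 -42.8 265.3] yaw 1.4279 F [-0.4  0.2 -2.2] gap 12.0 j [-0.1   0.22  1.57  0.    1.35 -1.53]
(528, -44, 100, 1.427) -> [-1.4, -0.4, 165.3] [-0.001, -0.001, 0.001]
(528, -44, 33, 1.427) -> [-1.5, -0.3, 232.3] [-0.001, -0.001, 0.001]
```

View pics/w2b.png

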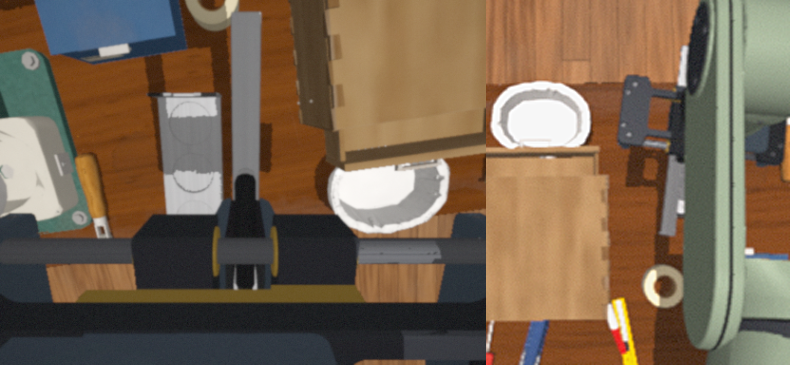

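Call:
{"fn": "play_rows", "kwargs": {"plan": [[-1.5, -0.4, 50, 0, 0, 0], [-1.5, -0.4, 105, 0, 0, 0], [-1.5, -0.4, 155, 0, 0, 0], [-1.5, -0.4, 190, 0, 0, 0], [-1.5, -0.4, 215, 0, 0, 0], [-1.5, -0.4, 226, 0, 0, 0], [-1.5, -0.4, 231, 0, 0, 0], [-1.5, -0.4, 231, 0, 0, 0]]}}

```text
time_s: 6.88
tcp_pos: [529.0, -45.1, 35.5]
ee_rot: [0.756, 0.655, 0.0, 0.0]
wrist_force: [0.1, 0.1, -1.1]
finger_gap: 12.0
```

Call:
{"fn": "play_rows", "kwargs": {"plan": [[0, 0, 1, 0, 0, 0], [0, 0, 2, 0, 0, 0], [0, 0, 3, 0, 0, 0], [0, 0, 3, 0, 0, 0]]}}

```text
time_s: 7.38
tcp_pos: [528.4, -45.4, 31.9]
ee_rot: [0.756, 0.654, 0.0, -0.0]
wrist_force: [-0.1, -0.1, -2.5]
finger_gap: 11.8
```

Call:
{"fn": "play_rows", "kwargs": {"plan": [[0, 0, 1, 0, 0, 0], [0, 0, 2, 0, 0, 0], [0, 0, 2, 0, 0, 0]]}}

```text
time_s: 7.75
tcp_pos: [528.5, -45.4, 30.1]
ee_rot: [0.756, 0.654, 0.0, -0.0]
wrist_force: [-1.2, -0.1, 1.1]
finger_gap: 11.9
```

Call:
{"fn": "play_rows", "kwargs": {"plan": [[0, 0, 0, 0, 0, 0], [0, 0, 0, 0, 0, 0], [0, 0, 0, 0, 0, 0], [0, 0, 0, 0, 0, 0], [0, 0, 0, 0, 0, 0], [0, 0, 0, 0, 0, 0]], "fingers": 130}}

```text
time_s: 8.5
tcp_pos: [528.5, -45.4, 29.9]
ee_rot: [0.756, 0.654, 0.0, -0.0]
wrist_force: [-0.1, 0.4, -0.4]
finger_gap: 44.7
```

```bash
python3 -c "
from h import *
go((528,-44,265,1.427))"
```

```text
t 8.5 tcp [528.5 -45.4  29.9] yaw 1.427 F [-0.1  0.4 -0.4] gap 44.7 j [-0.11  0.44  1.91  0.    0.79 -1.53]
(528, -44, 265, 1.427) -> [1.3, -0.7, -235.1] [0.0, -0.0, 0.0]
```

Call:
{"fn": "play_rows", "kwargs": {"plan": [[0, 0, -20, 0, 0, 0], [0, 0, -60, 0, 0, 0], [0, 0, -120, 0, 0, 0], [0, 0, -180, 0, 0, 0], [-30, 10, -240, 0, 0, 0], [-75, 30, -265, 0, 0, 0], [-86, 42, -270, 0, 0, 0], [-86, 42, -270, 0, 0, 0], [-86, 42, -270, 0, 0, 0]], "fingers": 0}}

```text
time_s: 9.62
tcp_pos: [556.9, -135.7, 299.1]
ee_rot: [0.756, 0.655, -0.0, -0.001]
wrist_force: [0.1, -0.2, -0.2]
finger_gap: 91.1
```

```bash
python3 - <<'E'
from h import *
f=snap("wrist","w3"); go()
a=cv2.imread("pics/w3.png"); cv2.imwrite("pics/w3b.png",cv2.resize(a,(800,600),interpolation=cv2.INTER_CUBIC))
E
```

```text
t 9.68 tcp [ 556.9 -135.6  299.1] yaw 1.4278 F [0.4 0.1 0.1] gap 91.5 j [-0.26  0.28  1.41  0.    1.45 -1.69]
```

View pics/w3b.png

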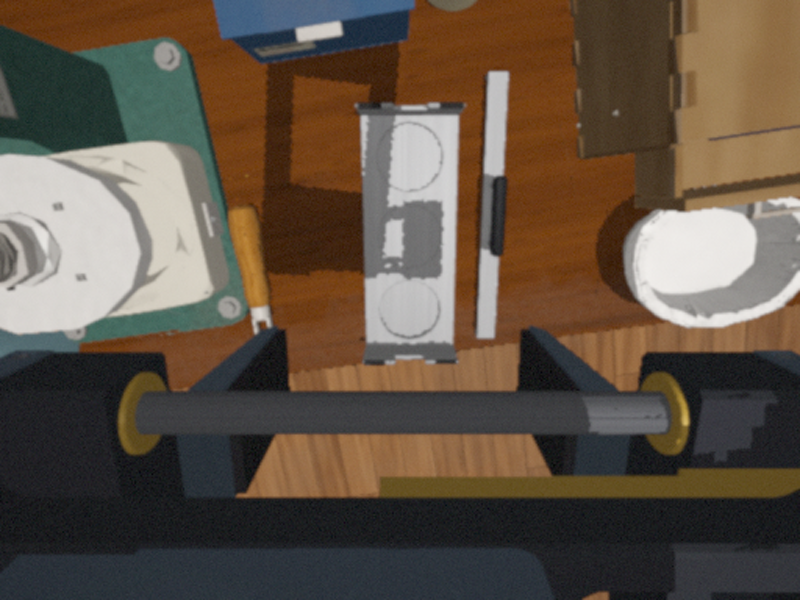

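```bash
python3 - <<'E'
from h import *
f=load("w3"); k=512/800
g=lambda p,z:ray(f,np.array(p)*k-.2,z).round(1).tolist()
print("wells",g([[410,156],[409,309]],15))
print("plate front",g([[360,112],[459,112]],15),"back",g([[366,344],[455,344]],15))
print("end plate tops front",g([[355,106],[465,105]],61),"back",g([[364,359],[457,359]],61))
print("bar strip ends",g([[498,72],[485,338]],15),"grip",g([[500,178],[498,254]],54))
print("mixer edge",[ (z,g([[205,150],[215,270]],z)) for z in (50,100,150,200)],"tool",g([[270,320]],10))
a=cv2.cvtColor(f["image"][90:240,225:300],cv2.COLOR_RGB2GRAY)
c=cv2.HoughCircles(cv2.resize(a,None,fx=4,fy=4,interpolation=cv2.INTER_CUBIC),cv2.HOUGH_GRADIENT,1,150,param1=80,param2=18,minRadius=70,maxRadius=100)
if c is not None:
  for x,y,r in c[0]: print("hough",g([[ (x/4+225)/k,(y/4+90)/k]],15),r)
E
```

```text
wells [[464.1, -115.0, 15.0], [612.2, -136.9, 15.0]]
plate front [[419.2, -155.3, 15.0], [432.3, -64.9, 15.0]] back [[643.4, -186.8, 15.0], [656.8, -94.6, 15.0]]
end plate tops front [[421.0, -155.6, 61.0], [433.2, -65.5, 61.0]] back [[642.2, -185.0, 61.0], [654.9, -97.6, 61.0]]
bar strip ends [[403.8, -26.1, 15.0], [654.7, -62.9, 15.0]] grip [[495.6, -40.7, 54.0], [561.8, -48.6, 54.0]]
mixer edge [(50, [[435.5, -291.2, 50.0], [539.8, -308.6, 50.0]]), (100, [[441.8, -271.5, 100.0], [533.6, -286.8, 100.0]]), (150, [[448.0, -251.8, 150.0], [527.4, -265.0, 150.0]]), (200, [[454.2, -232.0, 200.0], [521.2, -243.2, 200.0]])] tool [[604.5, -282.2, 10.0]]
hough [[610.1, -135.6, 15.0]] 81.1
```

```bash
python3 -c "
from h import *
go((530,130,290,1.49),(515,375,265,1.545))"
```

```text
t 9.68 tcp [ 556.9 -135.6  299.1] yaw 1.4278 F [0.4 0.1 0.1] gap 91.5 j [-0.26  0.28  1.41  0.    1.45 -1.69]
(530, 130, 290, 1.49) -> [259.1, -64.5, 9.4] [-0.002, -0.001, -0.062]
(515, 375, 265, 1.545) -> [499.4, -114.2, 34.6] [-0.002, -0.001, -0.117]
```

Call:
{"fn": "play_rows", "kwargs": {"plan": [[50, -12, 2, 0, 0, -0.01], [110, -27, 4, 0, 0, -0.03], [170, -42, 6, 0, 0, -0.045], [230, -57, 8, 0, 0, -0.058], [290, -71, 13, 0, 0, -0.07], [350, -84, 19, 0, 0, -0.085], [410, -96, 25, 0, 0, -0.1], [460, -107, 31, 0, 0, -0.117], [499, -114, 34, 0, 0, -0.117], [499, -114, 34, 0, 0, -0.117]]}}

```text
time_s: 10.92
tcp_pos: [514.5, 376.5, 264.4]
ee_rot: [0.715, 0.699, -0.001, -0.001]
wrist_force: [1.1, 0.2, -0.0]
finger_gap: 91.1
```

Call:
{"fn": "play_rows", "kwargs": {"plan": [[0, 0, 0, 0, 0, 0], [0, 0, 0, 0, 0, 0]]}}

```text
time_s: 11.18
tcp_pos: [516.3, 372.6, 266.3]
ee_rot: [0.717, 0.697, 0.0, 0.0]
wrist_force: [-0.1, -0.2, -0.7]
finger_gap: 91.1
```

```bash
python3 - <<'E'
from h import *
f=snap("wrist","w4"); go()
a=cv2.imread("pics/w4.png")[60:260,200:320]; b=cv2.resize(a,None,fx=4,fy=4,interpolation=cv2.INTER_CUBIC)
g=cv2.cvtColor(b,cv2.COLOR_BGR2GRAY)
for n,z,d,X in(("herb",43,70,(432,377)),("empty",37,62,(508.5,377)),("seed",40,64,(581.6,373))):
    c=proj(f,[X[0],X[1],z])[0]; r=np.linalg.norm(proj(f,[X[0],X[1]+d/2,z])[0]-c)*4
    q=((c-[200,60])*4).astype(int); y0=max(q[1]-170,0); x0=max(q[0]-170,0)
    h=cv2.HoughCircles(g[y0:q[1]+170,x0:q[0]+170],cv2.HOUGH_GRADIENT,1,400,param1=60,param2=10,minRadius=int(r*.93),maxRadius=int(r*1.08))
    if h is not None:
        x,y,R=h[0,0]; x+=x0;y+=y0; cv2.circle(b,(int(x),int(y)),int(R),(0,0,255),1)
        print(n,"r exp",r.round(1),"got",R,ray(f,[x/4+200-.4,y/4+60-.4],z).round(1))
    cv2.circle(b,tuple(int(v) for v in q),3,(255,0,0),-1)
cv2.imwrite("pics/w4b.png",b[:600]); print(b.shape)
cv2.imwrite("pics/w4b.png",cv2.resize(b,None,fx=.74,fy=.74))
E
```

```text
t 11.22 tcp [516.5 372.5 266.4] yaw 1.5427 F [ 0.5  0.6 -0.9] gap 91.3 j [ 0.61  0.39  1.32 -0.    1.43 -0.94]
herb r exp 109.2 got 108.6 [[432.3 375.2  43. ]]
empty r exp 90.7 got 96.4 [[507.1 388.4  37. ]]
seed r exp 90.1 got 85.4 [[582.8 372.3  40. ]]
(800, 480, 3)
```

View pics/w4b.png

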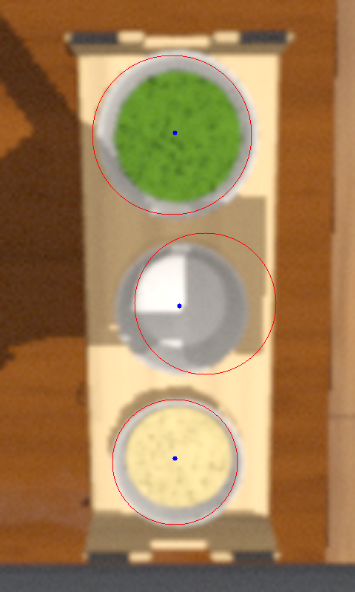

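```bash
python3 -c "
from h import *
go((432.4,377,100,1.545),(432.4,377,20,1.545))"
```

```text
t 11.22 tcp [516.5 372.5 266.4] yaw 1.5427 F [ 0.5  0.6 -0.9] gap 91.3 j [ 0.61  0.39  1.32 -0.    1.43 -0.94]
(432.4, 377, 100, 1.545) -> [2.1, -84.2, 166.4] [0.0, -0.0, -0.002]
(432.4, 377, 20, 1.545) -> [2.1, -84.2, 246.4] [0.0, -0.0, -0.002]
```

Call:
{"fn": "play_rows", "kwargs": {"plan": [[1, -40, 40, 0, 0, 0], [2, -84, 80, 0, 0, 0], [2, -84, 135, 0, 0, 0], [2, -84, 175, 0, 0, 0], [2, -84, 190, 0, 0, 0], [2, -84, 190, 0, 0, 0], [2, -84, 190, 0, 0, 0], [2, -84, 190, 0, 0, 0]]}}

```text
time_s: 12.22
tcp_pos: [433.4, 378.6, 77.6]
ee_rot: [0.717, 0.697, 0.002, 0.0]
wrist_force: [-0.3, 0.7, 0.1]
finger_gap: 91.2
```

```bash
python3 -c "
from h import *
go((432.4,377,20,1.545))"
```

```text
t 12.22 tcp [433.4 378.6  77.6] yaw 1.5438 F [-0.3  0.7  0.1] gap 91.2 j [ 0.7   0.44  1.76  0.    0.95 -0.85]
(432.4, 377, 20, 1.545) -> [-1.7, -1.1, 57.6] [0.002, -0.002, -0.001]
```

Call:
{"fn": "play_rows", "kwargs": {"plan": [[-1, -1, 25, 0, 0, 0], [-1, -1, 45, 0, 0, 0], [-1, -1, 50, 0, 0, 0], [-1, -1, 50, 0, 0, 0], [-1, -1, 50, 0, 0, 0], [-1, -1, 50, 0, 0, 0]]}}

```text
time_s: 12.98
tcp_pos: [431.9, 377.4, 26.8]
ee_rot: [0.717, 0.698, 0.001, 0.0]
wrist_force: [-1.2, 0.5, -1.5]
finger_gap: 91.2
```

```bash
python3 -c "
from h import *
go((432.4,377,20,1.545))"
```

```text
t 12.97 tcp [431.9 377.4  26.8] yaw 1.544 F [-1.2  0.5 -1.5] gap 91.2 j [ 0.7   0.49  1.81  0.    0.83 -0.85]
(432.4, 377, 20, 1.545) -> [-0.4, 0.5, 6.8] [0.001, -0.001, -0.001]
```

Call:
{"fn": "play_rows", "kwargs": {"plan": [[0, 0, 6, 0, 0, 0], [0, 0, 6, 0, 0, 0], [0, 0, 6, 0, 0, 0]]}}

```text
time_s: 13.35
tcp_pos: [431.4, 376.9, 19.8]
ee_rot: [0.717, 0.698, -0.0, -0.0]
wrist_force: [0.2, 0.5, 0.3]
finger_gap: 91.2
```

Call:
{"fn": "play_rows", "kwargs": {"plan": [[0, 0, 0, 0, 0, 0], [0, 0, 0, 0, 0, 0], [0, 0, 0, 0, 0, 0], [0, 0, 0, 0, 0, 0], [0, 0, 0, 0, 0, 0]], "fingers": 255}}

```text
time_s: 13.98
tcp_pos: [431.5, 377.1, 20.0]
ee_rot: [0.717, 0.698, 0.0, -0.0]
wrist_force: [0.0, 0.1, 0.2]
finger_gap: 67.4
```

```bash
python3 -c "
from h import *
go((432.4,377,240,1.545))"
```

```text
t 13.97 tcp [431.5 377.1  20. ] yaw 1.544 F [0.  0.1 0.2] gap 67.4 j [ 0.7   0.5   1.82  0.    0.82 -0.85]
(432.4, 377, 240, 1.545) -> [0.0, 0.9, -220.0] [0.0, -0.0, -0.001]
```

Call:
{"fn": "play_rows", "kwargs": {"plan": [[0, 0, -4, 0, 0, 0], [0, 0, -10, 0, 0, 0], [0, 0, -20, 0, 0, 0], [0, 0, -30, 0, 0, 0], [0, 0, -30, 0, 0, 0]]}}

```text
time_s: 14.6
tcp_pos: [432.1, 377.5, 51.3]
ee_rot: [0.717, 0.698, 0.001, 0.0]
wrist_force: [0.4, 0.1, -0.6]
finger_gap: 67.2
```

```bash
python3 - <<'E'
from h import *
snap("side","s5"); f=snap("wrist","w5"); go((432,377,240,1.545),(450,130,240,1.49),(463.7,-115.3,240,1.431))
a=cv2.imread("pics/s5.png")[140:290,310:420]; b=cv2.imread("pics/w5.png")[60:384,:]
cv2.imwrite("pics/s5b.png",np.hstack([cv2.resize(a,(293,400),interpolation=cv2.INTER_CUBIC),cv2.resize(b,(506,400))[:, :]]))
E
```

```text
t 14.7 tcp [431.4 377.   50.2] yaw 1.544 F [ 0.5  0.  -0.8] gap 67.2 j [ 0.7   0.47  1.79  0.    0.89 -0.85]
(432, 377, 240, 1.545) -> [0.1, 0.6, -189.8] [0.0, -0.0, -0.001]
(450, 130, 240, 1.49) -> [-246.3, 25.2, -189.9] [0.0, -0.0, 0.054]
(463.7, -115.3, 240, 1.431) -> [-491.2, 45.5, -189.9] [0.0, -0.0, 0.113]
```

View pics/s5b.png

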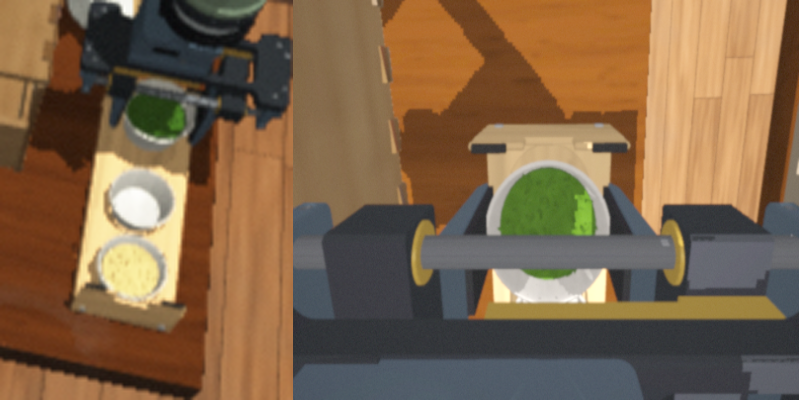

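Call:
{"fn": "play_rows", "kwargs": {"plan": [[0, 0, -30, 0, 0, 0], [0, 0, -75, 0, 0, 0], [0, 0, -125, 0, 0, 0], [0, 0, -165, 0, 0, 0], [0, 0, -190, 0, 0, 0], [-10, 1, -193, 0, 0, 0.002], [-30, 3, -193, 0, 0, 0.006], [-65, 6, -193, 0, 0, 0.015], [-110, 10, -193, 0, 0, 0.025], [-160, 15, -193, 0, 0, 0.037]]}}

```text
time_s: 15.95
tcp_pos: [440.9, 213.8, 240.9]
ee_rot: [0.729, 0.684, -0.002, -0.0]
wrist_force: [-0.4, -0.0, -0.8]
finger_gap: 67.2
```

Call:
{"fn": "play_rows", "kwargs": {"plan": [[-50, 5, 0, 0, 0, 0.012], [-100, 9, 0, 0, 0, 0.023], [-150, 14, 0, 0, 0, 0.035], [-200, 19, 0, 0, 0, 0.046], [-245, 24, 0, 0, 0, 0.057], [-285, 27, 0, 0, 0, 0.066], [-310, 29, 0, 0, 0, 0.072], [-325, 30, 0, 0, 0, 0.075], [-331, 31, 0, 0, 0, 0.076], [-331, 31, 0, 0, 0, 0.076]]}}

```text
time_s: 17.2
tcp_pos: [451.7, -115.5, 242.5]
ee_rot: [0.755, 0.656, -0.0, -0.0]
wrist_force: [-0.1, 0.5, -1.9]
finger_gap: 67.3
```

```bash
python3 - <<'E'
from h import *
go((463.2,-115.3,100,1.431),(463.2,-115.3,40,1.431))
E
```

```text
t 17.2 tcp [ 451.7 -115.5  242.5] yaw 1.4308 F [-0.1  0.5 -1.9] gap 67.3 j [-0.28  0.13  1.75  0.    1.27 -1.71]
(463.2, -115.3, 100, 1.431) -> [1.7, 11.5, 142.5] [-0.001, -0.001, -0.0]
(463.2, -115.3, 40, 1.431) -> [1.7, 11.5, 202.5] [-0.001, -0.001, -0.0]
```

Call:
{"fn": "play_rows", "kwargs": {"plan": [[1.5, 11.5, 30, 0, 0, 0], [1.5, 11.5, 80, 0, 0, 0], [1.5, 11.5, 130, 0, 0, 0], [1.5, 11.5, 170, 0, 0, 0], [1.5, 11.5, 195, 0, 0, 0], [1.5, 11.5, 200, 0, 0, 0], [1.5, 11.5, 200, 0, 0, 0], [1.5, 11.5, 200, 0, 0, 0]]}}

```text
time_s: 18.2
tcp_pos: [464.6, -115.8, 44.1]
ee_rot: [0.755, 0.656, 0.001, 0.001]
wrist_force: [0.6, -0.8, -1.1]
finger_gap: 67.3
```

```bash
python3 - <<'E'
from h import *
snap("wrist","w6"); f=snap("top","top6"); go((463.2,-115.3,20,1.431))
E
```

```text
t 18.3 tcp [ 464.4 -115.9   44. ] yaw 1.4311 F [-0.9 -0.4 -2. ] gap 67.4 j [-0.27  0.35  2.02  0.    0.77 -1.7 ]
(463.2, -115.3, 20, 1.431) -> [0.5, -1.3, 24.0] [0.002, 0.0, 0.0]
```

Call:
{"fn": "play_rows", "kwargs": {"plan": [[0.5, -1, 6, 0, 0, 0], [0.5, -1, 11, 0, 0, 0], [0.5, -1, 15, 0, 0, 0], [0.5, -1, 17, 0, 0, 0], [0.5, -1, 19, 0, 0, 0], [0.5, -1, 19, 0, 0, 0]]}}

```text
time_s: 19.05
tcp_pos: [462.6, -115.1, 23.8]
ee_rot: [0.755, 0.656, -0.0, -0.0]
wrist_force: [0.7, -0.1, -1.4]
finger_gap: 67.1
```

Call:
{"fn": "play_rows", "kwargs": {"plan": [[0, 0, 1.5, 0, 0, 0], [0, 0, 3, 0, 0, 0], [0, 0, 3.5, 0, 0, 0], [0, 0, 3.5, 0, 0, 0]]}}

```text
time_s: 19.55
tcp_pos: [462.6, -115.2, 20.4]
ee_rot: [0.755, 0.656, 0.0, -0.0]
wrist_force: [-0.6, 0.9, -1.7]
finger_gap: 67.4
```

Call:
{"fn": "play_rows", "kwargs": {"plan": [[0, 0, 0, 0, 0, 0], [0, 0, 0, 0, 0, 0], [0, 0, 0, 0, 0, 0], [0, 0, 0, 0, 0, 0]], "fingers": 0}}

```text
time_s: 20.05
tcp_pos: [462.7, -115.2, 20.5]
ee_rot: [0.755, 0.656, 0.0, 0.0]
wrist_force: [-1.1, -0.7, -0.2]
finger_gap: 91.4
```

Call:
{"fn": "play_rows", "kwargs": {"plan": [[0, 0, -10, 0, 0, 0], [0, 0, -30, 0, 0, 0], [0, 0, -70, 0, 0, 0], [0, 0, -120, 0, 0, 0], [0, 0, -175, 0, 0, 0], [0, 0, -220, 0, 0, 0], [0, 0, -230, 0, 0, 0], [0, 0, -230, 0, 0, 0]]}}

```text
time_s: 21.05
tcp_pos: [462.5, -115.1, 250.7]
ee_rot: [0.755, 0.656, 0.0, 0.0]
wrist_force: [-0.2, 0.1, -0.7]
finger_gap: 91.0
```

```bash
python3 - <<'E'
from h import *
snap("wrist","w7"); f=snap("side","s7"); go((510,130,250,1.49),(508.8,376.5,250,1.545))
a=cv2.imread("pics/s7.png")[130:260,110:270]; b=cv2.imread("pics/w7.png")[0:260,180:340]
cv2.imwrite("pics/s7b.png",np.hstack([cv2.resize(a,(490,400),interpolation=cv2.INTER_CUBIC),cv2.resize(b,(246,400))]))
E
```

```text
t 21.15 tcp [ 461.7 -114.9  249. ] yaw 1.4309 F [ 1.2 -0.1  0.2] gap 91.4 j [-0.27  0.14  1.71  0.    1.29 -1.7 ]
(510, 130, 250, 1.49) -> [249.2, 13.7, -1.0] [-0.003, -0.001, -0.059]
(508.8, 376.5, 250, 1.545) -> [493.2, -21.8, -0.7] [-0.003, -0.001, -0.114]
```

View pics/s7b.png

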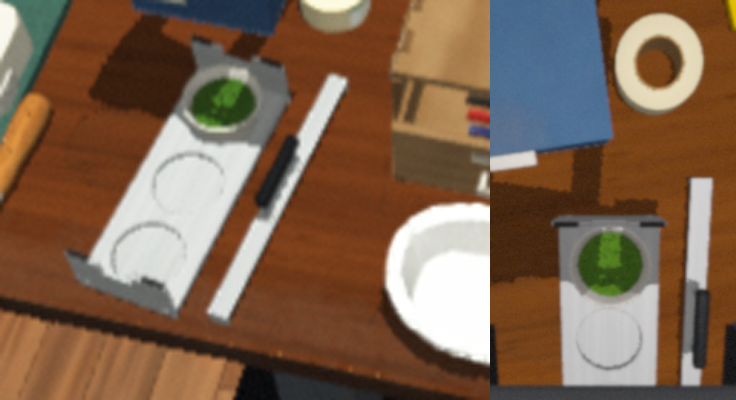

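Call:
{"fn": "play_rows", "kwargs": {"plan": [[30, 2, -10, 0, 0, -0.006], [80, 5, -10, 0, 0, -0.018], [140, 8, -10, 0, 0, -0.032], [200, 11, -10, 0, 0, -0.045], [260, 12, -10, 0, 0, -0.06], [320, 4, -10, 0, 0, -0.075], [380, -5, -10, 0, 0, -0.09], [440, -14, -5, 0, 0, -0.105], [480, -20, 0, 0, 0, -0.114], [493, -22, 0, 0, 0, -0.114]]}}

```text
time_s: 22.4
tcp_pos: [508.3, 377.7, 247.3]
ee_rot: [0.715, 0.699, -0.003, -0.0]
wrist_force: [0.5, -0.4, -0.3]
finger_gap: 91.0
```

Call:
{"fn": "play_rows", "kwargs": {"plan": [[0, 0, 30, 0, 0, 0], [0, 0, 80, 0, 0, 0], [0, 0, 130, 0, 0, 0], [0, 0, 170, 0, 0, 0], [0, 0, 195, 0, 0, 0], [0, 0, 200, 0, 0, 0], [0, 0, 200, 0, 0, 0], [0, 0, 200, 0, 0, 0]]}}

```text
time_s: 23.4
tcp_pos: [510.4, 376.4, 51.9]
ee_rot: [0.716, 0.698, 0.001, 0.0]
wrist_force: [0.5, -0.2, 0.1]
finger_gap: 91.1
```

```bash
python3 - <<'E'
from h import *
go((508.8,376.3,18.5,1.545))
E
```

```text
t 23.4 tcp [510.4 376.4  51.9] yaw 1.5447 F [ 0.5 -0.2  0.1] gap 91.1 j [ 0.62  0.54  1.64 -0.    0.96 -0.93]
(508.8, 376.3, 18.5, 1.545) -> [-0.2, -1.7, 33.4] [0.002, -0.001, -0.0]
```

Call:
{"fn": "play_rows", "kwargs": {"plan": [[0, -1.5, 12, 0, 0, 0], [0, -1.5, 24, 0, 0, 0], [0, -1.5, 31, 0, 0, 0], [0, -1.5, 32, 0, 0, 0], [0, -1.5, 32, 0, 0, 0], [0, -1.5, 32, 0, 0, 0]]}}

```text
time_s: 24.15
tcp_pos: [508.4, 376.3, 18.8]
ee_rot: [0.716, 0.698, 0.0, 0.0]
wrist_force: [-0.7, 0.1, 0.7]
finger_gap: 90.9
```

Call:
{"fn": "play_rows", "kwargs": {"plan": [[0, 0, 0, 0, 0, 0], [0, 0, 0, 0, 0, 0], [0, 0, 0, 0, 0, 0], [0, 0, 0, 0, 0, 0], [0, 0, 0, 0, 0, 0], [0, 0, 0, 0, 0, 0]], "fingers": 255}}

```text
time_s: 24.9
tcp_pos: [508.1, 376.2, 18.6]
ee_rot: [0.716, 0.698, 0.0, -0.0]
wrist_force: [-0.3, 0.5, 1.2]
finger_gap: 59.1
```

Call:
{"fn": "play_rows", "kwargs": {"plan": [[0, 0, -4, 0, 0, 0], [0, 0, -10, 0, 0, 0], [0, 0, -20, 0, 0, 0], [0, 0, -30, 0, 0, 0], [0, 0, -30, 0, 0, 0]]}}

```text
time_s: 25.52
tcp_pos: [508.8, 376.7, 49.9]
ee_rot: [0.716, 0.698, 0.001, 0.0]
wrist_force: [-0.0, -0.6, -1.3]
finger_gap: 59.2
```

```bash
python3 - <<'E'
from h import *
snap("wrist","w8"); go((509,376,240,1.545),(538,-125.8,240,1.431))
E
```

```text
t 25.57 tcp [508.4 376.4  49.2] yaw 1.545 F [ 1.2  0.1 -1.2] gap 58.6 j [ 0.62  0.54  1.64  0.    0.95 -0.93]
(509, 376, 240, 1.545) -> [-0.2, 0.8, -190.8] [0.001, -0.001, 0.0]
(538, -125.8, 240, 1.431) -> [-501.1, 42.8, -191.2] [0.001, -0.001, 0.114]
```

Call:
{"fn": "play_rows", "kwargs": {"plan": [[0, 0, -30, 0, 0, 0], [0, 0, -75, 0, 0, 0], [0, 0, -125, 0, 0, 0], [0, 0, -165, 0, 0, 0], [0, 0, -190, 0, 0, 0], [-10, 1, -193, 0, 0, 0.002], [-30, 3, -193, 0, 0, 0.006], [-65, 6, -193, 0, 0, 0.015], [-110, 10, -193, 0, 0, 0.025], [-160, 14, -193, 0, 0, 0.037]]}}

```text
time_s: 26.82
tcp_pos: [516.8, 213.0, 239.3]
ee_rot: [0.729, 0.684, -0.002, -0.0]
wrist_force: [0.6, 0.3, -0.8]
finger_gap: 58.9
```

Call:
{"fn": "play_rows", "kwargs": {"plan": [[-50, 6, 0, 0, 0, 0.012], [-100, 12, 0, 0, 0, 0.023], [-150, 18, 0, 0, 0, 0.035], [-200, 24, 0, 0, 0, 0.046], [-248, 30, 0, 0, 0, 0.057], [-290, 35, 0, 0, 0, 0.066], [-317, 38, 0, 0, 0, 0.073], [-333, 40, 0, 0, 0, 0.077], [-340, 41, 0, 0, 0, 0.077], [-340, 41, 0, 0, 0, 0.077]]}}

```text
time_s: 28.08
tcp_pos: [537.2, -125.9, 241.0]
ee_rot: [0.755, 0.656, -0.0, -0.001]
wrist_force: [0.5, 0.3, -1.0]
finger_gap: 59.1
```

```bash
python3 - <<'E'
from h import *
go((537.3,-125.8,240,1.431),(537.3,-125.8,45,1.431))
E
```

```text
t 28.07 tcp [ 537.2 -125.9  241. ] yaw 1.4309 F [ 0.5  0.3 -1. ] gap 59.1 j [-0.25  0.27  1.57  0.    1.3  -1.68]
(537.3, -125.8, 240, 1.431) -> [0.1, 0.1, 1.0] [-0.001, -0.001, -0.0]
(537.3, -125.8, 45, 1.431) -> [-0.0, 0.3, 196.0] [-0.001, -0.001, -0.0]
```

Call:
{"fn": "play_rows", "kwargs": {"plan": [[0, 0, 30, 0, 0, 0], [0, 0, 80, 0, 0, 0], [0, 0, 130, 0, 0, 0], [0, 0, 170, 0, 0, 0], [0, 0, 192, 0, 0, 0], [0, 0, 198, 0, 0, 0], [0, 0, 198, 0, 0, 0], [0, 0, 198, 0, 0, 0], [0, 0, 198, 0, 0, 0]]}}

```text
time_s: 29.2
tcp_pos: [538.2, -126.2, 44.5]
ee_rot: [0.755, 0.656, 0.001, 0.001]
wrist_force: [-0.1, -0.1, -1.1]
finger_gap: 59.2
```

```bash
python3 - <<'E'
from h import *
go((537.3,-125.8,19,1.431))
E
```

```text
t 29.2 tcp [ 538.2 -126.2   44.5] yaw 1.4311 F [-0.1 -0.1 -1.1] gap 59.2 j [-0.25  0.45  1.85  0.    0.85 -1.68]
(537.3, -125.8, 19, 1.431) -> [0.2, -1.0, 25.5] [0.002, 0.0, 0.0]
```

Call:
{"fn": "play_rows", "kwargs": {"plan": [[0, -0.5, 8, 0, 0, 0], [0, -0.5, 13, 0, 0, 0], [0, -0.5, 17, 0, 0, 0], [0, -0.5, 20, 0, 0, 0], [0, -0.5, 23, 0, 0, 0], [0, -0.5, 24.5, 0, 0, 0], [0, -0.5, 24.5, 0, 0, 0], [0, -0.5, 24.5, 0, 0, 0]]}}

```text
time_s: 30.2
tcp_pos: [537.1, -126.0, 19.0]
ee_rot: [0.755, 0.656, 0.0, 0.0]
wrist_force: [-0.1, -0.6, -0.7]
finger_gap: 59.0
```

Call:
{"fn": "play_rows", "kwargs": {"plan": [[0, 0, 0, 0, 0, 0], [0, 0, 0, 0, 0, 0], [0, 0, 0, 0, 0, 0], [0, 0, 0, 0, 0, 0]], "fingers": 0}}

```text
time_s: 30.7
tcp_pos: [537.1, -126.0, 19.0]
ee_rot: [0.755, 0.656, 0.0, 0.0]
wrist_force: [-0.6, -0.6, 0.3]
finger_gap: 90.9
```

Call:
{"fn": "play_rows", "kwargs": {"plan": [[0, 0, -10, 0, 0, 0], [0, 0, -30, 0, 0, 0], [0, 0, -70, 0, 0, 0], [0, 0, -120, 0, 0, 0], [0, 0, -175, 0, 0, 0], [0, 0, -220, 0, 0, 0], [0, 0, -230, 0, 0, 0], [0, 0, -230, 0, 0, 0]]}}

```text
time_s: 31.7
tcp_pos: [536.9, -126.0, 249.3]
ee_rot: [0.755, 0.656, 0.0, 0.0]
wrist_force: [-0.5, 0.2, -1.1]
finger_gap: 91.1
```

```bash
python3 - <<'E'
from h import *
snap("wrist","w9"); f=snap("side","s9"); go((570,130,250,1.49),(582.4,373,250,1.545))
a=cv2.imread("pics/s9.png")[130:260,110:270]; b=cv2.imread("pics/w9.png")[0:260,180:340]
cv2.imwrite("pics/s9b.png",np.hstack([cv2.resize(a,(490,400),interpolation=cv2.INTER_CUBIC),cv2.resize(b,(246,400))]))
E
```

```text
t 31.8 tcp [ 536.1 -125.8  247.3] yaw 1.431 F [-0.4 -0.1  0.3] gap 91.2 j [-0.25  0.26  1.56  0.    1.32 -1.68]
(570, 130, 250, 1.49) -> [258.0, -2.0, -2.6] [-0.003, -0.001, -0.059]
(582.4, 373, 250, 1.545) -> [500.4, -23.6, -2.4] [-0.003, -0.001, -0.114]
```

View pics/s9b.png

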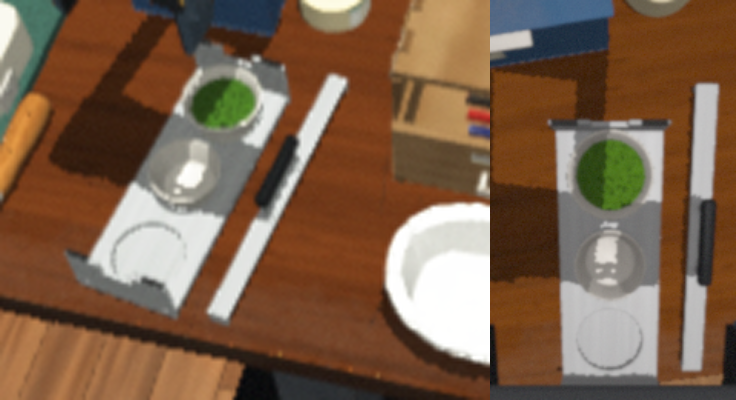

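Call:
{"fn": "play_rows", "kwargs": {"plan": [[30, 0, -5, 0, 0, -0.006], [80, -1, -5, 0, 0, -0.018], [140, -1, -5, 0, 0, -0.032], [200, -2, -5, 0, 0, -0.045], [260, -2, -5, 0, 0, -0.06], [320, -7, -5, 0, 0, -0.075], [380, -13, -5, 0, 0, -0.09], [445, -19, -5, 0, 0, -0.105], [487, -23, 0, 0, 0, -0.114], [500, -24, 0, 0, 0, -0.114]]}}

```text
time_s: 33.05
tcp_pos: [581.6, 374.7, 245.4]
ee_rot: [0.715, 0.699, -0.003, -0.001]
wrist_force: [-0.1, 0.2, -0.5]
finger_gap: 91.4
```

Call:
{"fn": "play_rows", "kwargs": {"plan": [[0, 0, 30, 0, 0, 0], [0, 0, 80, 0, 0, 0], [0, 0, 130, 0, 0, 0], [0, 0, 170, 0, 0, 0], [0, 0, 190, 0, 0, 0], [0, 0, 195, 0, 0, 0], [0, 0, 195, 0, 0, 0], [0, 0, 195, 0, 0, 0]]}}

```text
time_s: 34.05
tcp_pos: [583.7, 372.6, 55.3]
ee_rot: [0.716, 0.698, 0.001, 0.0]
wrist_force: [0.5, -0.6, -0.2]
finger_gap: 91.0
```

```bash
python3 - <<'E'
from h import *
go((582.4,373,18.5,1.545))
E
```

```text
t 34.05 tcp [583.7 372.6  55.3] yaw 1.5447 F [ 0.5 -0.6 -0.2] gap 91.0 j [ 0.55  0.62  1.48 -0.    1.04 -0.99]
(582.4, 373, 18.5, 1.545) -> [0.3, -1.4, 36.8] [0.002, -0.001, -0.0]
```

Call:
{"fn": "play_rows", "kwargs": {"plan": [[0.3, -1, 12, 0, 0, 0], [0.3, -1, 24, 0, 0, 0], [0.3, -1, 33, 0, 0, 0], [0.3, -1, 35.5, 0, 0, 0], [0.3, -1, 35.5, 0, 0, 0], [0.3, -1, 35.5, 0, 0, 0]]}}

```text
time_s: 34.8
tcp_pos: [582.3, 373.0, 18.8]
ee_rot: [0.716, 0.698, 0.0, 0.0]
wrist_force: [-0.4, -0.9, -0.1]
finger_gap: 91.2
```

Call:
{"fn": "play_rows", "kwargs": {"plan": [[0, 0, 0, 0, 0, 0], [0, 0, 0, 0, 0, 0], [0, 0, 0, 0, 0, 0], [0, 0, 0, 0, 0, 0], [0, 0, 0, 0, 0, 0], [0, 0, 0, 0, 0, 0]], "fingers": 255}}

```text
time_s: 35.55
tcp_pos: [582.0, 372.9, 18.6]
ee_rot: [0.716, 0.698, 0.0, -0.0]
wrist_force: [-0.7, 0.3, 0.5]
finger_gap: 61.4
```

Call:
{"fn": "play_rows", "kwargs": {"plan": [[0, 0, -4, 0, 0, 0], [0, 0, -10, 0, 0, 0], [0, 0, -20, 0, 0, 0], [0, 0, -30, 0, 0, 0], [0, 0, -30, 0, 0, 0]]}}

```text
time_s: 36.17
tcp_pos: [582.7, 373.2, 50.1]
ee_rot: [0.716, 0.698, 0.001, 0.0]
wrist_force: [0.6, -1.1, -1.8]
finger_gap: 61.4
```

```bash
python3 - <<'E'
from h import *
go((582,373,240,1.545),(611.6,-136.3,240,1.431))
E
```

```text
t 36.17 tcp [582.7 373.2  50.1] yaw 1.545 F [ 0.6 -1.1 -1.8] gap 61.4 j [ 0.55  0.62  1.48  0.    1.03 -0.99]
(582, 373, 240, 1.545) -> [0.0, -0.3, -189.9] [0.002, -0.002, 0.0]
(611.6, -136.3, 240, 1.431) -> [-508.3, 42.5, -190.7] [0.002, -0.002, 0.114]
```

Call:
{"fn": "play_rows", "kwargs": {"plan": [[0, 0, -30, 0, 0, 0], [0, 0, -75, 0, 0, 0], [0, 0, -125, 0, 0, 0], [0, 0, -165, 0, 0, 0], [0, 0, -190, 0, 0, 0], [-10, 1, -193, 0, 0, 0.002], [-30, 3, -193, 0, 0, 0.006], [-65, 6, -193, 0, 0, 0.015], [-110, 10, -193, 0, 0, 0.025], [-160, 14, -193, 0, 0, 0.037]]}}

```text
time_s: 37.42
tcp_pos: [590.7, 209.6, 239.2]
ee_rot: [0.729, 0.684, -0.002, -0.001]
wrist_force: [0.4, 0.3, -1.1]
finger_gap: 61.0
```

Call:
{"fn": "play_rows", "kwargs": {"plan": [[-50, 6, 0, 0, 0, 0.012], [-100, 12, 0, 0, 0, 0.023], [-150, 18, 0, 0, 0, 0.035], [-200, 24, 0, 0, 0, 0.046], [-250, 30, 0, 0, 0, 0.057], [-295, 35, 0, 0, 0, 0.066], [-324, 38, 0, 0, 0, 0.073], [-340, 40, 0, 0, 0, 0.077], [-347, 41, 0, 0, 0, 0.077], [-347, 41, 0, 0, 0, 0.077]]}}

```text
time_s: 38.67
tcp_pos: [610.7, -136.1, 241.0]
ee_rot: [0.755, 0.656, -0.0, -0.001]
wrist_force: [-0.2, 0.5, -1.8]
finger_gap: 61.3
```

```bash
python3 - <<'E'
from h import *
go((611.6,-136.3,240,1.431),(611.6,-136.3,45,1.431))
E
```

```text
t 38.67 tcp [ 610.7 -136.1  241. ] yaw 1.431 F [-0.2  0.5 -1.8] gap 61.3 j [-0.24  0.39  1.39  0.    1.36 -1.67]
(611.6, -136.3, 240, 1.431) -> [-0.1, 0.9, 1.0] [-0.001, -0.001, 0.0]
(611.6, -136.3, 45, 1.431) -> [-0.2, 1.1, 196.0] [-0.001, -0.001, 0.0]
```

Call:
{"fn": "play_rows", "kwargs": {"plan": [[0, 1, 30, 0, 0, 0], [0, 1, 80, 0, 0, 0], [0, 1, 130, 0, 0, 0], [0, 1, 170, 0, 0, 0], [0, 1, 192, 0, 0, 0], [0, 1, 198, 0, 0, 0], [0, 1, 198, 0, 0, 0], [0, 1, 198, 0, 0, 0], [0, 1, 198, 0, 0, 0]]}}

```text
time_s: 39.8
tcp_pos: [612.6, -136.6, 44.6]
ee_rot: [0.755, 0.656, 0.001, 0.001]
wrist_force: [-1.6, 0.3, -2.5]
finger_gap: 61.5
```

```bash
python3 - <<'E'
from h import *
go((611.6,-136.3,19,1.431))
E
```

```text
t 39.8 tcp [ 612.6 -136.6   44.6] yaw 1.4311 F [-1.6  0.3 -2.5] gap 61.5 j [-0.24  0.54  1.66  0.    0.94 -1.67]
(611.6, -136.3, 19, 1.431) -> [0.2, -1.1, 25.6] [0.002, 0.0, 0.0]
```

Call:
{"fn": "play_rows", "kwargs": {"plan": [[0, -0.5, 8, 0, 0, 0], [0, -0.5, 13, 0, 0, 0], [0, -0.5, 17, 0, 0, 0], [0, -0.5, 20, 0, 0, 0], [0, -0.5, 23, 0, 0, 0], [0, -0.5, 24.5, 0, 0, 0], [0, -0.5, 24.5, 0, 0, 0], [0, -0.5, 24.5, 0, 0, 0]]}}

```text
time_s: 40.8
tcp_pos: [611.5, -136.5, 19.1]
ee_rot: [0.755, 0.656, 0.0, 0.0]
wrist_force: [0.5, -0.2, -2.2]
finger_gap: 61.4
```

Call:
{"fn": "play_rows", "kwargs": {"plan": [[0, 0, 0, 0, 0, 0], [0, 0, 0, 0, 0, 0], [0, 0, 0, 0, 0, 0], [0, 0, 0, 0, 0, 0]], "fingers": 0}}

```text
time_s: 41.3
tcp_pos: [611.5, -136.5, 19.1]
ee_rot: [0.755, 0.656, 0.0, 0.0]
wrist_force: [0.3, -0.8, 0.2]
finger_gap: 90.9
```

Call:
{"fn": "play_rows", "kwargs": {"plan": [[0, 0, -10, 0, 0, 0], [0, 0, -30, 0, 0, 0], [0, 0, -70, 0, 0, 0], [0, 0, -120, 0, 0, 0], [0, 0, -175, 0, 0, 0], [0, 0, -220, 0, 0, 0], [0, 0, -230, 0, 0, 0], [0, 0, -230, 0, 0, 0], [0, 0, -230, 0, 0, 0]]}}

```text
time_s: 42.42
tcp_pos: [610.5, -136.3, 246.9]
ee_rot: [0.755, 0.656, -0.001, -0.002]
wrist_force: [-0.4, 0.5, -0.4]
finger_gap: 91.1
```

```bash
python3 - <<'E'
from h import *
snap("wrist","w10"); f=snap("side","s10"); go((557,-136,300,1.431),(528.5,-45,250,1.427))
a=cv2.imread("pics/s10.png")[130:260,110:270]; b=cv2.imread("pics/w10.png")[0:260,180:340]
cv2.imwrite("pics/s10b.png",np.hstack([cv2.resize(a,(430,350),interpolation=cv2.INTER_CUBIC),cv2.resize(b,(369,600))[:350]]))
cv2.imwrite("pics/s10b.png",np.hstack([cv2.resize(a,(420,600),interpolation=cv2.INTER_CUBIC)[:, :], cv2.resize(b,(369,600),interpolation=cv2.INTER_CUBIC)]))
E
```

```text
t 42.52 tcp [ 610.7 -136.3  246.9] yaw 1.431 F [-0.5 -0.2  0. ] gap 91.2 j [-0.24  0.39  1.38  0.    1.38 -1.67]
(557, -136, 300, 1.431) -> [-7.2, -53.4, -52.9] [-0.004, -0.0, 0.0]
(528.5, -45, 250, 1.427) -> [79.0, -94.1, -2.7] [-0.004, -0.0, 0.004]
```

View pics/s10b.png

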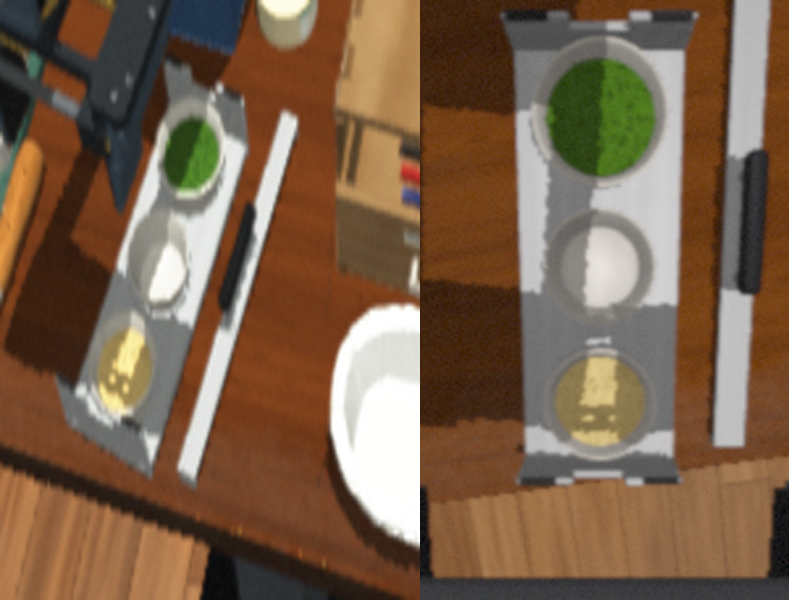

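```bash
python3 - <<'E'
from h import *
f=load("w10")
P=lambda p:(np.array(p,float)-[420,0])/2.307+[180-.4,-.4]
g=lambda p,z:ray(f,P(p),z).round(1)
a=g([[503,17],[697,17]],61);b=g([[518,480],[680,480]],61)
print(a,b,"centre",(a.mean(0)+b.mean(0))/2,"yaw",np.arctan2(*(b.mean(0)-a.mean(0))[[1,0]]))
print("grip",g([[758,150],[748,293]],54).tolist(),"strip back",g([[713,445],[745,445]],17).tolist())
print("herb",g([601,110],43),"empty",g([600,265],37),"seed",g([600,402],40))
# wood-rack-equivalent checks: bar in mask from top view t2? earlier w3
E
```

```text
[[ 421.2 -154.8   61. ]
 [ 433.8  -65.3   61. ]] [[ 644.7 -186.3   61. ]
 [ 657.2  -98.1   61. ]] centre [ 539.225 -126.125   61.   ] yaw -0.1428993721285588
grip [[494.3, -40.2, 54.0], [562.8, -51.1, 54.0]] strip back [[652.1, -72.3, 17.0], [654.8, -53.0, 17.0]]
herb [[ 463.1 -114.6   43. ]] empty [[ 537.8 -125.6   37. ]] seed [[ 611.8 -136.1   40. ]]
```

Call:
{"fn": "play_rows", "kwargs": {"plan": [[20, -25, -5, 0, 0, 0], [55, -65, -5, 0, 0, 0], [79, -94, -3, 0, 0, 0.004], [79, -94, 30, 0, 0, 0.004], [79, -94, 80, 0, 0, 0.004], [79, -94, 130, 0, 0, 0.004], [79, -94, 155, 0, 0, 0.004], [79, -94, 157, 0, 0, 0.004], [79, -94, 157, 0, 0, 0.004]]}}

```text
time_s: 43.65
tcp_pos: [529.9, -45.2, 92.4]
ee_rot: [0.756, 0.654, 0.0, 0.0]
wrist_force: [-0.1, -0.2, 0.9]
finger_gap: 91.1
```

```bash
python3 - <<'E'
from h import *
go((528.5,-45.4,30.5,1.427))
E
```

```text
t 43.65 tcp [529.9 -45.2  92.4] yaw 1.427 F [-0.1 -0.2  0.9] gap 91.1 j [-0.11  0.36  1.84  0.    0.94 -1.53]
(528.5, -45.4, 30.5, 1.427) -> [-0.4, -1.4, 61.9] [0.001, -0.0, -0.0]
```

Call:
{"fn": "play_rows", "kwargs": {"plan": [[0, -1, 0, 0, 0, 0], [0, -1, 0, 0, 0, 0], [0, -1, 0, 0, 0, 0], [0, -1, 0, 0, 0, 0]], "fingers": 150}}

```text
time_s: 44.15
tcp_pos: [528.5, -45.0, 92.2]
ee_rot: [0.756, 0.654, 0.0, 0.0]
wrist_force: [-0.3, -0.9, 0.9]
finger_gap: 54.2
```

Call:
{"fn": "play_rows", "kwargs": {"plan": [[0, 0, 25, 0, 0, 0], [0, 0, 45, 0, 0, 0], [0, 0, 58, 0, 0, 0], [0, 0, 60, 0, 0, 0], [0, 0, 60, 0, 0, 0], [0, 0, 60, 0, 0, 0]]}}

```text
time_s: 44.9
tcp_pos: [529.0, -45.1, 32.6]
ee_rot: [0.756, 0.654, 0.001, 0.001]
wrist_force: [0.1, 0.4, 0.1]
finger_gap: 37.7
```

```bash
python3 - <<'E'
from h import *
go((528.5,-45.4,30.5,1.427))
E
```

```text
t 44.9 tcp [529.  -45.1  32.6] yaw 1.427 F [0.1 0.4 0.1] gap 37.7 j [-0.11  0.43  1.91  0.    0.8  -1.53]
(528.5, -45.4, 30.5, 1.427) -> [-0.4, -0.4, 2.1] [0.002, -0.0, -0.0]
```

Call:
{"fn": "play_rows", "kwargs": {"plan": [[0, 0, 1, 0, 0, 0], [0, 0, 1, 0, 0, 0], [0, 0, 1, 0, 0, 0], [0, 0, 1, 0, 0, 0], [0, 0, 1, 0, 0, 0], [0, 0, 1, 0, 0, 0]], "fingers": 255}}

```text
time_s: 45.65
tcp_pos: [528.4, -45.0, 31.0]
ee_rot: [0.756, 0.654, 0.0, -0.0]
wrist_force: [-1.5, 0.3, 1.4]
finger_gap: 12.1
```

Call:
{"fn": "play_rows", "kwargs": {"plan": [[0, 0, -5, 0, 0, 0], [0, 0, -20, 0, 0, 0], [0, 0, -45, 0, 0, 0], [0, 0, -75, 0, 0, 0], [0, 0, -90, 0, 0, 0], [0, 0, -90, 0, 0, 0], [0, 0, -90, 0, 0, 0]]}}

```text
time_s: 46.52
tcp_pos: [527.6, -44.9, 120.0]
ee_rot: [0.756, 0.655, -0.001, -0.001]
wrist_force: [-0.3, 0.3, -1.5]
finger_gap: 11.9
```

```bash
python3 - <<'E'
from h import *
go((538.2,-125.9,120,1.43))
E
```

```text
t 46.52 tcp [527.6 -44.9 120. ] yaw 1.427 F [-0.3  0.3 -1.5] gap 11.9 j [-0.11  0.33  1.81  0.    1.01 -1.53]
(538.2, -125.9, 120, 1.43) -> [-78.6, 22.1, 0.0] [-0.002, -0.0, -0.003]
```

Call:
{"fn": "play_rows", "kwargs": {"plan": [[-15, 4, 0, 0, 0, 0], [-40, 11, 0, 0, 0, 0], [-62, 18, 0, 0, 0, -0.003], [-75, 21, 0, 0, 0, -0.003], [-78.5, 22, 0, 0, 0, -0.003], [-78.5, 22, 10, 0, 0, -0.003], [-78.5, 22, 24, 0, 0, -0.003], [-78.5, 22, 26, 0, 0, -0.003], [-78.5, 22, 26, 0, 0, -0.003], [-78.5, 22, 26, 0, 0, -0.003]]}}

```text
time_s: 47.78
tcp_pos: [539.2, -125.7, 95.2]
ee_rot: [0.755, 0.656, 0.0, 0.0]
wrist_force: [0.7, -0.3, -1.8]
finger_gap: 11.9
```

```bash
python3 - <<'E'
from h import *
f=snap("wrist","w11"); s=snap("side","s11"); t=snap("top","t11"); go((538.2,-125.9,66,1.43))
a=cv2.imread("pics/s11.png")[140:240,125:225]; b=cv2.imread("pics/w11.png")[0:250,195:315]
cv2.imwrite("pics/s11b.png",np.hstack([cv2.resize(a,(500,500),interpolation=cv2.INTER_CUBIC), cv2.resize(b,(240,500),interpolation=cv2.INTER_CUBIC)]))
E
```

```text
t 47.92 tcp [ 539.2 -125.8   95.3] yaw 1.4301 F [-0.1 -0.2 -2.1] gap 11.9 j [-0.25  0.39  1.79  0.    0.97 -1.68]
(538.2, -125.9, 66, 1.43) -> [-0.2, -1.0, 29.3] [0.001, -0.0, 0.0]
```

View pics/s11b.png

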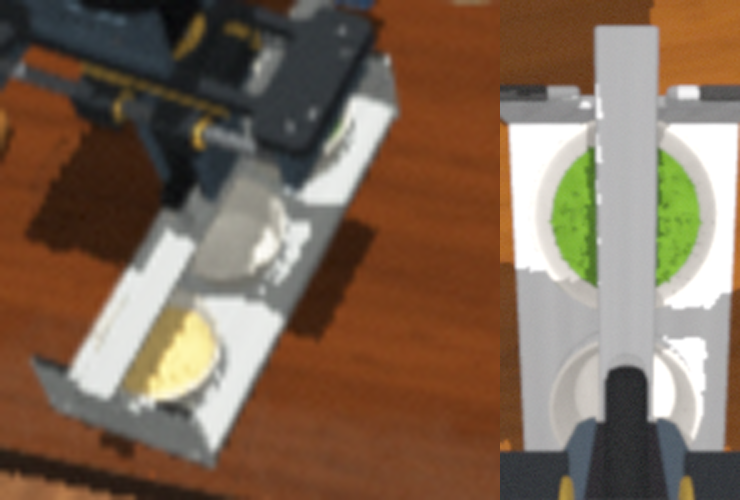

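Call:
{"fn": "play_rows", "kwargs": {"plan": [[0, -0.3, 5, 0, 0, 0], [0, -0.3, 10, 0, 0, 0], [0, -0.3, 14, 0, 0, 0], [0, -0.3, 18, 0, 0, 0], [0, -0.3, 21, 0, 0, 0], [0, -0.3, 24, 0, 0, 0], [0, -0.3, 25, 0, 0, 0], [0, -0.3, 25, 0, 0, 0]]}}

```text
time_s: 48.92
tcp_pos: [538.6, -125.8, 69.9]
ee_rot: [0.755, 0.656, 0.0, -0.0]
wrist_force: [-0.3, 0.1, -2.7]
finger_gap: 11.7
```

Call:
{"fn": "play_rows", "kwargs": {"plan": [[0, 0, 1, 0, 0, 0], [0, 0, 2, 0, 0, 0], [0, 0, 2.5, 0, 0, 0], [0, 0, 2.5, 0, 0, 0]]}}

```text
time_s: 49.42
tcp_pos: [538.6, -125.8, 67.4]
ee_rot: [0.755, 0.656, 0.0, -0.0]
wrist_force: [-0.6, 0.9, -1.9]
finger_gap: 11.5
```

```bash
python3 - <<'E'
from h import *
go((538.2,-125.9,66,1.43))
E
```

```text
t 49.42 tcp [ 538.6 -125.8   67.4] yaw 1.43 F [-0.6  0.9 -1.9] gap 11.5 j [-0.25  0.42  1.82  0.    0.9  -1.68]
(538.2, -125.9, 66, 1.43) -> [-0.2, -0.4, 1.4] [-0.0, -0.0, 0.0]
```

Call:
{"fn": "play_rows", "kwargs": {"plan": [[0, 0, 0.5, 0, 0, 0], [0, 0, 1, 0, 0, 0], [0, 0, 1.5, 0, 0, 0], [0, 0, 1.5, 0, 0, 0]]}}

```text
time_s: 49.92
tcp_pos: [538.6, -125.8, 66.1]
ee_rot: [0.755, 0.656, 0.0, 0.0]
wrist_force: [-0.1, 1.4, -0.3]
finger_gap: 11.8
```

Call:
{"fn": "play_rows", "kwargs": {"plan": [[0, 0, 0, 0, 0, 0], [0, 0, 0, 0, 0, 0], [0, 0, 0, 0, 0, 0], [0, 0, 0, 0, 0, 0], [0, 0, 0, 0, 0, 0]], "fingers": 120}}

```text
time_s: 50.55
tcp_pos: [538.6, -125.8, 65.9]
ee_rot: [0.755, 0.656, 0.0, -0.0]
wrist_force: [0.0, 0.4, -0.0]
finger_gap: 48.3
```

Call:
{"fn": "play_rows", "kwargs": {"plan": [[0, 0, -5, 0, 0, 0], [0, 0, -20, 0, 0, 0], [0, 0, -60, 0, 0, 0], [0, 0, -110, 0, 0, 0], [0, 0, -160, 0, 0, 0], [0, 20, -200, 0, 0, 0], [0, 40, -225, 0, 0, 0], [0, 45, -230, 0, 0, 0], [0, 45, -230, 0, 0, 0]]}}

```text
time_s: 51.68
tcp_pos: [582.6, -132.0, 295.5]
ee_rot: [0.755, 0.656, -0.0, -0.001]
wrist_force: [-0.2, -0.0, -0.0]
finger_gap: 48.4
```

```bash
python3 - <<'E'
from h import *
f=snap("wrist","w12"); s=snap("side","s12"); go()
a=cv2.imread("pics/s12.png")[140:240,125:225]; b=cv2.imread("pics/w12.png")[20:260,205:317]
cv2.imwrite("pics/s12b.png",np.hstack([cv2.resize(a,(500,600),interpolation=cv2.INTER_CUBIC), cv2.resize(b,(280,600),interpolation=cv2.INTER_CUBIC)]))
E
```

```text
t 51.77 tcp [ 581.9 -131.9  294.6] yaw 1.43 F [-0.   0.3 -1.3] gap 48.0 j [-0.24  0.32  1.36  0.    1.46 -1.67]
```

View pics/s12b.png

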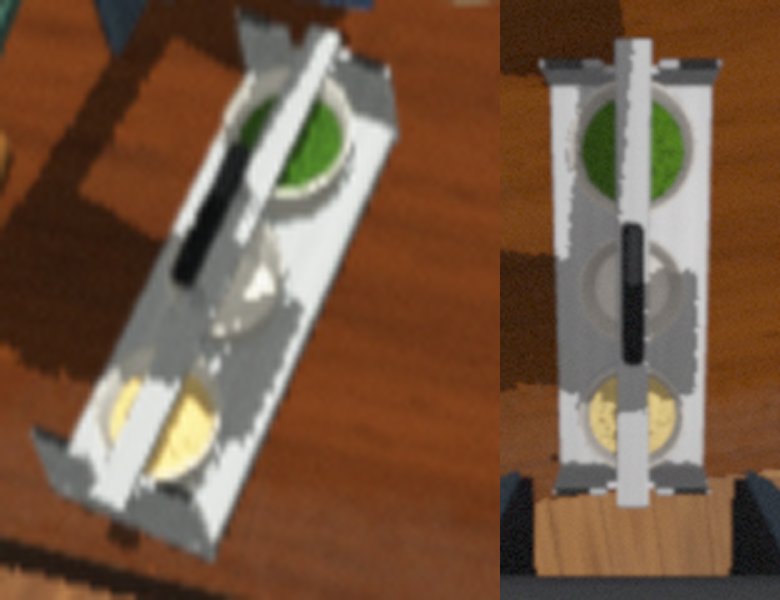

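```bash
python3 - <<'E'
from h import *
f=load("w12"); C=np.array([538.3,-125.9]); yw=-.141; M=np.array([[np.cos(yw),np.sin(yw)],[-np.sin(yw),np.cos(yw)]])
P=lambda p:(np.array(p,float)-[500,0])/2.5+[205-.3,20-.3]
for n,p,z in(("strip",[[633,39],[632,506]],52),("grip",[[632,223],[632,365]],90),("plates",[[630,62],[631,489]],61),("pots",[[636,146],[632,288],[633,414]],40)):
    X=ray(f,P(p),z); q=(X[:,:2]-C)@M.T; print(n,X.round(1).tolist(),"carrier frame",q.round(1).tolist(),"len",np.linalg.norm(X[0]-X[-1]).round(1))
s=load("s12")
S=lambda p:np.array(p,float)/[5,6]+[125-.4,140-.4]
for n,p in(("side front end",[[335,32]]),("side back end",[[112,505]])):
    for z in(52,66): X=ray(s,S(p),z); print(n,z,((X[:,:2]-C)@M.T).round(1))
E
```

```text
strip [[413.7, -107.3, 52.0], [663.7, -143.5, 52.0]] carrier frame [[-126.0, 0.9], [126.7, 0.3]] len 252.6
grip [[503.9, -120.7, 90.0], [573.6, -130.6, 90.0]] carrier frame [[-34.8, 0.3], [35.6, 0.3]] len 70.4
plates [[426.0, -110.6, 61.0], [650.0, -142.1, 61.0]] carrier frame [[-113.3, -0.6], [112.9, -0.3]] len 226.2
pots [[463.2, -112.7, 40.0], [537.9, -125.5, 40.0], [610.8, -135.3, 40.0]] carrier frame [[-76.2, 2.5], [-0.5, 0.3], [73.1, 0.9]] len 149.3
side front end 52 [[-128.2    5. ]]
side front end 66 [[-119.5   10.8]]
side back end 52 [[127.1   3.5]]
side back end 66 [[131.9   9.4]]
```

```bash
python3 -c "
from h import *
print(ctrl.job_done())"
```

```text
the job is handed in; nothing more can be done
None
```

I laid the hold-down bar on the bare strip and moved the three pots one at a time into their matching carrier wells: herb in front, empty in the middle, seed at the back. I then set the bar into the carrier's end notches and handed the job in at about 52 s; it gave no verdict.

**Bar:** The last wrist view puts it within about 1 mm of the carrier centre, both along and across. Its apparent length at the seated height was 252.6 mm, against 254 mm nominal. The side view agrees on height and length. Across the carrier it reads 3.5–5 mm off centre, but I put that down to a rougher pixel pick in that view. The strip passes over both end plates.

**Pots:** Each one measured within about 3 mm of its well centre. All three looked upright, and I felt no jam force while lowering them. I did not measure how high each pot sits in its well. That rests on the release height, which was within 0.5 mm of the grasp height.

**Arm:** The gripper was open and about 230 mm above the bar when I handed in.

**Disagreements:**
- An automatic circle fit to the pot rims was unreliable, so I read the rims from the images instead.
- The finger opening read about 3 mm less than the rim diameter on all three pots. I took this as gripping the wall or a steady offset.

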